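# Collapse the telescopic support posts and stow their stop forks

### The arm

A 7-joint arm with a two-finger parallel gripper is mounted at the origin on the work surface. World frame = base frame: x ahead of the robot, y to its left, z up, the work surface at z = 0. Lengths are in m, angles in degrees, forces in N, time in s.
With the tool pointing down it reaches from about 0.425 to 0.875 m from the base axis. Payload 4.7 kg.
Tool frame: the origin (TCP) lies midway between the tips of the shut fingers; the grasp point (between the pads) lies 19 mm behind it (env.grip_depth is the distance from the TCP to the grasp point, in m); z points along the fingers, y is the line along which they close (so a half turn about z gives the same grasp; the last joint's range is limited). The gripper opens to 87 mm and grips with 3 to 60 N. Pads are 19 mm wide; open, the fingers measure 117 mm over their backs; the gripper's body (75 mm by 190 mm) begins 51 mm behind the grasp point.
Start: joints at [64.635, 18.392, -4.016, 83.108, 1.295, 78.541, -3.26], TCP at [0.287, -0.583, 0.223] pointing down, gripper open.
Joint ranges: [-163.93, 163.93], [-17.29, 119.83], [-79.2, 71.16], [3.27, 140.29], [-89.18, 269.18], [5.43, 117.66], [-154.24, 154.24]. Speed limits (degrees/s): [147.25, 147.25, 180, 180, 180, 180, 180].

### API

Orientations are given as [roll, pitch, yaw] about the fixed x, y, z axes, in that order (R = Rz(yaw) Ry(pitch) Rx(roll)).
In Python, from cell import get_obs, optics, env, nets gives the robot as it stands.
- The arm moves only by the shell command python3 -m creep 'ROWS' [FORCE]. ROWS is JSON, a list of rows, each an object of numbers: "wx", "wy", "wz": the turn, a rotation vector about the tool's x, y, z in degrees; "tx", "ty", "tz": the shift along the tool's x, y, z in mm; "gripper": the opening, from -1 (shut) to 1 (fully open). A call has 1 to 5 rows; each row is the pose to reach, as a shift and turn from the pose commanded when the call began, along the tool's axes at that moment; what a row does not reach only later rows make up. A row lasts 1/12 s, in which the tool goes at most 41.7 mm and 7.16 degrees, less where a joint would pass 70% of its speed; a pose out of reach is approached as far as the arm can. A call with a gripper value outside its range is refused whole. The fingers move at their own pace and stop on an object; FORCE is the grip in N (left out, the last holds). Time passes only in rows, so rows that repeat a pose let the fingers close. It gives the time, the measured TCP pose, the force, the opening and the grip force at its end, in the units of the state.
- get_obs(): the state, without advancing time (a new reading comes with each control period).
- optics.read_camera(name): name is "scene" or "top"; returns (picture, depth): 480x640x3 uint8, red, green, blue; 480x640 float32, m along the optical axis (not along the pixel's ray), 0 where there is no reading.
- optics.camera_info(name): a dict with "fovy" (degrees; the focal length in pixels is half the picture's height over the tangent of half this angle, whatever the lens; pixels are square), "cx", "cy" (the principal point, pixels), "R" (3x3) and "t" (3): a world point X has camera coordinates R X + t. Camera axes: x right, y down, z forward; pixel columns grow to the right and rows downward; lengths in m; the calibration is good to about 2 mm. A picture is of the moment at which its call begins. camera_info takes no time and is no camera call.
- env.sign_off(): hands the job in; it is judged then, once.
Trained networks look in the newest picture that a camera, given by its name, has taken for a name from the list of things; names that differ only in an ending like _2 or _b are one class to them, and where a whole thing is asked for, a point or a joint stands for the part that bears it (a point fixed in the world has none). Each returns a list of dicts, best first, with "confidence" (0 to 1); they miss things now and then, are a little off and sometimes report something else, mostly with a low value. They report only what shows in the picture. A call takes as long as a camera call. They do not tell look-alikes from the thing itself.
- nets.look_for(query, camera): "point" ([x, y, z] in m, in world coordinates, good to about 4 mm: the middle of the surface that is visible of it).
- nets.place_of(query, camera): "point" ([x, y, z] in m, in world coordinates, good to about 4 mm: a listed point, or the origin of a listed thing).
The state is a dict: "time_s": time; "qpos": joint angles; "joint_velocities": joint speeds; "effort": joint torques, N m; "tool_pos": TCP position; "tool_rot": TCP orientation; "force": force on the tool from outside, world axes, zero at the start; "wrist_torque": the same for the moment, N m; "grip_width": finger opening in m; "grasp_force": force on a finger pad.
Only numpy, scipy, OpenCV 4.12 (cv2) and the standard library are available. Lean on these libraries where they do the work, as an engineer would, in place of code of your own. Each camera call takes 0.05 s, during which the arm holds its last target. There are 200 camera calls.

### The job

Put away the two guitar-body support posts: move every sanding block out of the steel fork tray onto the blue mat, side by side, and collapse both posts fully home, innermost tube first. Each wooden stop fork holds its middle tube up: leave it in until that post's innermost tube is fully down, then pull it out, lay it flat inside the fork tray and press the middle tube down too, leaving everything else on the bench alone.

Things in the scene. Friction and masses are not known exactly. Their poses are not given: they have to be found in the camera images.
- post_a_rim (a point): Centre of the top face of the outer tube's dark collar (56 mm across, 100 mm above the bench) of support post A: an upright metal telescopic post of three nested tubes, outer tube 38 mm across, its 80 mm round base screwed to the bench. There are two such posts.
- post_a_cap (a point): Centre of the top face of the cork-faced cap (44 mm across, 14 mm thick) on the innermost tube (16 mm across) of post A. Its height above the bench is 128 mm + the two slide values, so 128 mm when the post is fully collapsed.
- post_a_inner (a joint): How far the innermost tube of post A is drawn out of the middle tube, m (0 = home, its cap down on the middle tube's collar; starts 0.030 to 0.060). It is the stiffer slide: it takes about 9 N to push, and stays where it is left.
- post_a_mid (a joint): How far the middle tube (26 mm across, its top collar 48 mm across, 14 mm thick) of post A is drawn out of the outer tube, m (0 = home, collar on the outer collar; starts 0.0415 to 0.046). The looser slide, about 4 N, stays where left: without its fork, a push on the cap sends it down before the innermost tube.
- fork_a_center (a point): Centre, half-way up, of post A's wooden stop fork, 113 x 48 x 40 mm, 90 g. Local x: from prongs to handle; z up as it sits. Its U (slot 30 wide, 35 deep) straddles the middle tube on the outer collar, tube axis at x = -38.5 mm. Handle: 14 mm square bar, mid height, x = -10.5 to 56.5 (grip at 40), starts pointing at the robot within 17 deg. Pull it level 45 mm along +x to free it.
- post_b_rim (a point): Centre of the top face of the outer tube's dark collar (56 mm across, 100 mm above the bench) of support post B: an upright metal telescopic post of three nested tubes, outer tube 38 mm across, its 80 mm round base screwed to the bench. There are two such posts.
- post_b_cap (a point): Centre of the top face of the cork-faced cap (44 mm across, 14 mm thick) on the innermost tube (16 mm across) of post B. Its height above the bench is 128 mm + the two slide values, so 128 mm when the post is fully collapsed.
- post_b_inner (a joint): How far the innermost tube of post B is drawn out of the middle tube, m (0 = home, its cap down on the middle tube's collar; starts 0.030 to 0.060). It is the stiffer slide: it takes about 9 N to push, and stays where it is left.
- post_b_mid (a joint): How far the middle tube (26 mm across, its top collar 48 mm across, 14 mm thick) of post B is drawn out of the outer tube, m (0 = home, collar on the outer collar; starts 0.0415 to 0.046). The looser slide, about 4 N, stays where left: without its fork, a push on the cap sends it down before the innermost tube.
- fork_b_center (a point): Centre, half-way up, of post B's wooden stop fork, 113 x 48 x 40 mm, 90 g. Local x: from prongs to handle; z up as it sits. Its U (slot 30 wide, 35 deep) straddles the middle tube on the outer collar, tube axis at x = -38.5 mm. Handle: 14 mm square bar, mid height, x = -10.5 to 56.5 (grip at 40), starts pointing at the robot within 17 deg. Pull it level 45 mm along +x to free it.
- tray: Low open steel fork tray, 170 x 240 mm outside (x, y), 160 x 230 mm inside, floor 5 mm thick, rim 20 mm high, fixed to the bench. Origin: centre of its underside. The forks fit side by side with their length along its x, once the sanding blocks are out.
- mat: Blue plastic mat, 170 x 220 mm (x, y), 3 mm thick, fixed flat on the bench. Origin: centre of its underside.
- block_a_center (a point): Centre of a cork sanding block, 66 x 40 x 45 mm (local x, y, z), 100 g, left lying in the fork tray with its long side roughly along the tray's x; one to three such blocks are there, about 75 mm apart along the tray's y.
- block_b_center (a point): Centre of a cork sanding block, 66 x 40 x 45 mm (local x, y, z), 100 g, left lying in the fork tray with its long side roughly along the tray's x; one to three such blocks are there, about 75 mm apart along the tray's y.
- block_c_center (a point): Centre of a cork sanding block, 66 x 40 x 45 mm (local x, y, z), 100 g, left lying in the fork tray with its long side roughly along the tray's x; one to three such blocks are there, about 75 mm apart along the tray's y.
- glue: Amber glue jar, 52 mm across, 110 mm high. A bystander: leave it alone.
- spool: Copper spool, 60 mm across, 50 mm high. A bystander: leave it alone.
- pot: Steel pot, 110 mm across, 80 mm high. A bystander: leave it alone.
- tin: Plain metal can, 74 mm across, 100 mm high. A bystander: leave it alone.
- driver: Screwdriver lying on the bench. A bystander: leave it alone.
- offcut: Dark wood offcut, 140 x 50 x 22 mm. A bystander: leave it alone.
There are look-alikes about, which are no part of the job. What is shaped like the part that bears block_b_center but green or yellow is not meant.

How it is judged:
By the outcome, as a careful person would: the job done as asked, in the order asked, and still so for the second after the job is handed in, with the robot touching nothing.
Of block_a, block_b, block_c only 1 to 3 are there at a start; the rules pass over those that are not, and their reading is None.
At some moment in a run one of block_a, block_b, block_c may be knocked a few centimetres aside while the robot is not near it.
Once in a run the grip may slacken for a moment while it holds something.
It also fails if it takes over 210 s, if anything falls off the work surface, if the arm or the gripper's body presses on something with over 40 N, if the wrist force passes 120 N, or if a joint passes its speed limit or range.

## Working session

There is one attempt and no reset: what is moved stays moved. The work goes in short steps, Python scripts to look and compute and a shell command to move; the robot and the scene stay as the last step left them, time stands still between calls to the robot, and variables do not carry over. Pictures are saved under pics/ and viewed, at most 14 in all, crops included, and the job is handed in when it is done.

```bash
mkdir -p pics; ls; cat > h.py <<'E'
import numpy as np, cv2
from cell import get_obs, optics, env, nets
from scipy.spatial.transform import Rotation as Rn
def cam(n):
    p,d=optics.read_camera(n); return p,d
def world(n,d):
    c=optics.camera_info(n); f=240/np.tan(np.radians(c['fovy']/2))
    v,u=np.mgrid[:480,:640]
    X=np.stack([(u-c['cx'])/f*d,(v-c['cy'])/f*d,d],-1)
    return (X-np.array(c['t']))@np.array(c['R'])
def pix(n,X):
    c=optics.camera_info(n); f=240/np.tan(np.radians(c['fovy']/2))
    q=np.array(c['R'])@np.array(X)+np.array(c['t']); return (q[:2]/q[2]*f+[c['cx'],c['cy']]).round().astype(int)
def rel(p,yaw=None):
    """shift in tool axes (mm) to reach world TCP p"""
    o=get_obs(); R=Rn.from_euler('xyz',o['tool_rot'],degrees=True)
    print('tool',np.round(o['tool_pos'],4),np.round(o['tool_rot'],1),'t',o['time_s'])
    print('shift mm',(R.inv().apply(np.array(p)-o['tool_pos'])*1000).round(1))
E
python3 - <<'E'
from h import *
for n in ('scene','top'):
    p,d=cam(n); cv2.imwrite(f'pics/{n}0.png',p[:,:,::-1])
    print(n,{k:np.round(v,3).tolist() for k,v in optics.camera_info(n).items()})
    for q in ['post_a_rim','post_a_cap','fork_a_center','tray','mat','block_a_center']:
        for r in nets.place_of(q,n): print(q,np.round(r['point'],3),round(r['confidence'],2),pix(n,r['point']))
o=get_obs();print(o)
E
```

```text
pics
scene {'fovy': 50.63, 'cx': 313.263, 'cy': 240.35, 'R': [[-0.421, 0.907, 0.005], [0.782, 0.366, -0.505], [-0.46, -0.209, -0.863]], 't': [0.274, -0.348, 1.642]}
post_a_rim [ 0.574 -0.152  0.104] 0.91 [273 237]
post_a_cap [ 0.568 -0.153  0.219] 0.54 [271 211]
fork_a_center [ 0.533 -0.157  0.118] 0.79 [278 222]
fork_a_center [ 0.733  0.212 -0.   ] 0.75 [377 362]
tray [ 0.517 -0.353 -0.003] 0.57 [223 216]
mat [ 0.503  0.355 -0.003] 0.92 [459 307]
top {'fovy': 46.192, 'cx': 314.008, 'cy': 239.409, 'R': [[-0.0, -1.0, 0.012], [-0.982, -0.002, -0.191], [0.191, -0.012, -0.981]], 't': [-0.066, 0.546, 1.384]}
post_a_rim [ 0.565 -0.152  0.095] 0.69 [349 229]
post_a_rim [ 0.507 -0.351  0.024] 0.22 [424 256]
post_a_cap [ 0.569 -0.151  0.218] 0.66 [353 216]
fork_a_center [ 0.533 -0.159  0.119] 0.73 [353 239]
fork_a_center [ 0.496 -0.28   0.026] 0.41 [397 261]
fork_a_center [ 0.74  -0.058  0.   ] 0.31 [311 173]
fork_a_center [ 0.723 -0.212 -0.003] 0.28 [368 179]
tray [ 0.517 -0.352  0.001] 0.87 [422 254]
mat [ 0.504  0.357 -0.002] 0.73 [153 259]
mat [ 0.322 -0.429 -0.003] 0.63 [455 329]
block_a_center [0.536 0.149 0.122] 0.35 [226 238]
{'time_s': 0.7, 'qpos': array([64.63393849, 18.39076722, -4.01564715, 83.10832081,  1.29839441,
       78.54186779, -3.26007356]), 'joint_velocities': array([ 0.14018746, -0.03838103, -0.02384304, -0.05956167, -0.02808209,
       -0.13505848, -0.06492805]), 'effort': array([-3.44030673e-05, -4.90946281e+01, -4.03144872e-01, -3.12707090e+01,
       -6.38102274e-02,  3.32682312e-02,  8.81416241e-06]), 'tool_pos': array([ 0.2866674 , -0.58338225,  0.22259285]), 'tool_rot': array([1.79995633e+02, 6.30603953e-03, 2.61750453e+01]), 'force': array([ 0.61696033, -0.4379741 ,  0.3641788 ]), 'wrist_torque': array([-0.00522581, -0.00916288, -0.03142696]), 'grasp_force': 0.0, 'grip_width': 0.08732930840289843}
```

View pics/scene0.png

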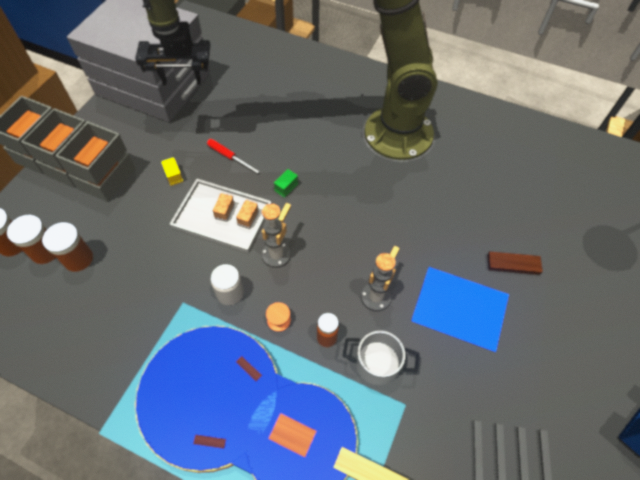

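View pics/top0.png

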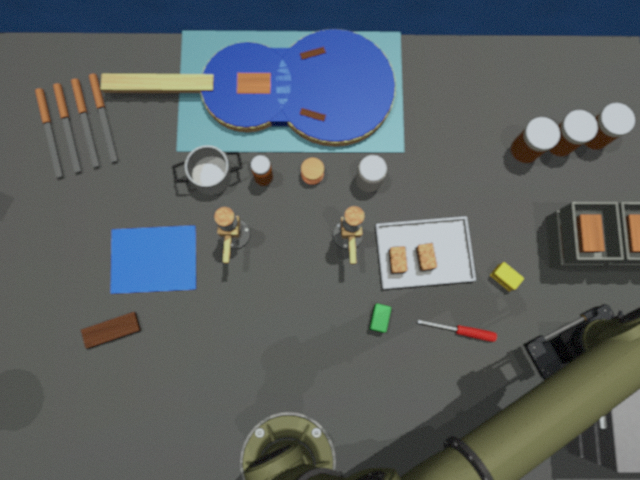

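The scene shows two cork blocks in the tray, at top pixels (398,260) and (428,256). The green block (381,318) and the yellow one (508,276) are on the bench outside the tray and are the look-alikes. The posts' caps are at (224,217) and (353,216), and the mat is at (153,259).

```bash
cat >> h.py <<'E'
def rects(W,m,amin=30):
    k=cv2.connectedComponents(m.astype(np.uint8))
    for i in range(1,k[0]):
        P=W[k[1]==i]
        if len(P)<amin: continue
        c,s,a=cv2.minAreaRect((P[:,:2]*1000).astype(np.float32))
        if s[0]<s[1]: s=s[::-1];a-=90
        print(' n',len(P),'c',np.round(c,1),'size',np.round(s,1),'longaxis yaw',round((a+90)%180-90,1),'z',np.round(np.percentile(P[:,2],[10,50,90])*1000,1),'med',np.round(np.median(P[:,:2],0)*1000,1))
E
python3 - <<'E'
from h import *
p,d=cam('top'); W=world('top',d); x,y,z=np.moveaxis(W,-1,0)
box=lambda a,b,c,e:(x>a)&(x<b)&(y>c)&(y<e)
t=box(.43,.61,-.48,-.235)
print('blocks');rects(W,t&(z>.04)&(z<.06))
print('caps');rects(W,box(.5,.65,-.25,.25)&(z>.19)&(z<.26))
print('handles');rects(W,box(.4,.62,-.25,.25)&(z>.105)&(z<.133))
print('forktops');rects(W,box(.4,.62,-.25,.25)&(z>.134)&(z<.145),10)
hsv=cv2.cvtColor(p,cv2.COLOR_RGB2HSV)
print('mat');rects(W,box(.35,.65,.2,.5)&(hsv[...,0]>95)&(hsv[...,0]<125)&(hsv[...,1]>150),500)
print('tray');rects(W,t&(z>-.01)&(z<.03)&(hsv[...,1]<60)&(hsv[...,2]>120),200)
cv2.imwrite('pics/crop.png',cv2.resize(p[190:310,190:490,::-1],None,fx=2.66,fy=2.66,interpolation=cv2.INTER_CUBIC))
for q in ['fork_a_center','post_a_cap','post_a_rim']:
  for n in ('top',): print(q,[(np.round(r['point'],3).tolist(),round(r['confidence'],2)) for r in nets.place_of(q,n)])
E
```

```text
blocks
 n 416 c [ 504.3 -355.8] size [66.6 42.9] longaxis yaw 8.7 z [46.4 50.3 54.6] med [ 503.5 -354.3]
 n 410 c [ 496.7 -281.4] size [65.9 41.4] longaxis yaw 4.1 z [46.  50.4 54.6] med [ 495.6 -281.3]
caps
 n 306 c [570.1 142.6] size [43.7 42.5] longaxis yaw 45.2 z [199.5 203.8 207.6] med [568.6 141.7]
 n 303 c [ 568.6 -154.7] size [43.3 42.6] longaxis yaw -64.7 z [217.9 221.3 224.9] med [ 567.3 -154. ]
handles
 n 236 c [534.  145.3] size [113.9  44.3] longaxis yaw -17.7 z [115.9 126.  130.2] med [519.9 143.4]
 n 200 c [ 509.  -152.1] size [70.7 47.5] longaxis yaw -5.4 z [118.4 126.8 130.4] med [ 513.2 -156.4]
forktops
 n 89 c [555.1 142.6] size [48.1 29.3] longaxis yaw 88.8 z [136.5 139.8 142.5] med [546.8 138. ]
 n 95 c [ 554.4 -155.6] size [48.2 29.9] longaxis yaw -89.2 z [136.2 140.1 143.6] med [ 544.9 -150.6]
mat
 n 5209 c [503.2 356.3] size [219.3 168.2] longaxis yaw -86.9 z [-1.   3.1  7.2] med [502.1 356. ]
tray
 n 4910 c [ 520.2 -357.4] size [244.8 179.7] longaxis yaw -89.8 z [ 1.6  6.3 17.5] med [ 532.2 -374.1]
fork_a_center [([0.531, -0.157, 0.121], 0.69), ([0.727, 0.065, -0.004], 0.34), ([0.568, -0.154, 0.097], 0.32)]
post_a_cap [([0.572, -0.154, 0.219], 0.62)]
post_a_rim [([0.567, -0.155, 0.098], 0.81), ([0.569, 0.142, 0.102], 0.69)]
```

View pics/crop.png

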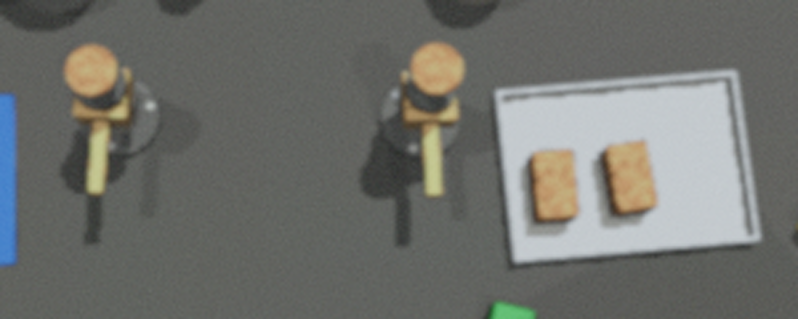

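The crop confirms it: two cork-brown blocks in the tray, at crop (553,185) and (630,177), and its third place is empty. The post caps are at about 221 mm (right) and 204 mm (left). I'll square the tool to the world first, then move over the far block.

```bash
python3 -m creep '[{"wz":26.2,"tz":-40},{"wz":26.2,"tz":-40},{"wz":26.2,"tz":-40},{"wz":26.2,"tz":-40},{"wz":26.2,"tz":-40}]' 20
python3 -m creep '[{"tx":145,"ty":-145,"gripper":0.38},{"tx":145,"ty":-145,"gripper":0.38},{"tx":145,"ty":-145,"gripper":0.38},{"tx":145,"ty":-145,"gripper":0.38},{"tx":145,"ty":-145,"gripper":0.38}]'
python3 -m creep '[{"tx":72,"ty":-82,"wz":-6},{"tx":72,"ty":-82,"wz":-6},{"tx":72,"ty":-82,"wz":-6},{"tx":72,"ty":-82,"wz":-6}]'
python3 -c "
from h import *
rel([.503,-.355,.1]);print(get_obs()['grip_width'])"
```

```text
tool [ 0.2867 -0.5834  0.2226] [180.    0.   26.2] t 0.9
shift mm [ 294.9 -109.6  122.6]
0.08705002399346384validation failed for argument at $[0]...
validation failed for argument at $[0]...
validation failed for argument at $[0]...
```

```bash
python3 -m creep '[{"wx":0,"wy":0,"wz":7,"tx":0,"ty":0,"tz":-10,"gripper":1}]' 20; python3 -m creep '[{"wx":0,"wy":0,"wz":7,"tx":0,"ty":0,"tz":-10,"gripper":1}]'; python3 -m creep --help | head -30
```

```text
time_s: 0.98
tool_pos: [0.2861, -0.5823, 0.2305]
tool_rot: [-179.8, 0.0, 19.1]
force: [0.1, 0.7, -0.3]
grip_width: 0.0871
grasp_force: 0.0
time_s: 1.07
tool_pos: [0.2864, -0.5829, 0.242]
tool_rot: [-179.9, 0.0, 11.8]
force: [-0.0, 0.2, -0.2]
grip_width: 0.087
grasp_force: 0.0invalid input: not JSON, or not a number
```

Every row needs all seven keys.

```bash
python3 -m creep '[{"wx":0,"wy":0,"wz":7,"tx":0,"ty":0,"tz":-15,"gripper":0.38},{"wx":0,"wy":0,"wz":12.2,"tx":0,"ty":0,"tz":-15,"gripper":0.38}]'
python3 -m creep '[{"wx":0,"wy":0,"wz":0,"tx":29,"ty":-29,"tz":0,"gripper":0.38},{"wx":0,"wy":0,"wz":0,"tx":58,"ty":-58,"tz":0,"gripper":0.38},{"wx":0,"wy":0,"wz":0,"tx":87,"ty":-87,"tz":0,"gripper":0.38},{"wx":0,"wy":0,"wz":0,"tx":116,"ty":-116,"tz":0,"gripper":0.38},{"wx":0,"wy":0,"wz":0,"tx":145,"ty":-145,"tz":0,"gripper":0.38}]'
python3 -m creep '[{"wx":0,"wy":0,"wz":-4,"tx":26,"ty":-28,"tz":0,"gripper":0.38},{"wx":0,"wy":0,"wz":-8,"tx":52,"ty":-56,"tz":0,"gripper":0.38},{"wx":0,"wy":0,"wz":-8,"tx":72,"ty":-83,"tz":0,"gripper":0.38},{"wx":0,"wy":0,"wz":-8,"tx":72,"ty":-83,"tz":0,"gripper":0.38}]'
python3 -c "
from h import *
rel([.503,-.355,.1])"
```

```text
time_s: 1.23
tool_pos: [0.2873, -0.5846, 0.2609]
tool_rot: [179.8, -0.1, -0.4]
force: [-0.0, -1.3, 0.0]
grip_width: 0.0796
grasp_force: 0.0
time_s: 1.65
tool_pos: [0.4329, -0.437, 0.2579]
tool_rot: [180.0, -0.0, -0.0]
force: [0.3, -0.6, -0.0]
grip_width: 0.0608
grasp_force: 0.0
time_s: 1.98
tool_pos: [0.5101, -0.3462, 0.2578]
tool_rot: [-179.8, -0.3, 8.7]
force: [0.3, 1.6, 1.0]
grip_width: 0.0603
grasp_force: 0.0
tool [ 0.5101 -0.3462  0.2578] [-179.8   -0.3    8.7] t 1.9833
shift mm [ -9.    8.3 157.7]
```

```bash
python3 -m creep '[{"wx":0,"wy":0,"wz":0,"tx":0,"ty":0,"tz":38,"gripper":0.38},{"wx":0,"wy":0,"wz":0,"tx":0,"ty":0,"tz":76,"gripper":0.38},{"wx":0,"wy":0,"wz":0,"tx":0,"ty":0,"tz":114,"gripper":0.38},{"wx":0,"wy":0,"wz":0,"tx":0,"ty":0,"tz":150,"gripper":0.38},{"wx":0,"wy":0,"wz":0,"tx":0,"ty":0,"tz":150,"gripper":0.38}]'
python3 -c "
from h import *
rel([.503,-.355,.018])"
```

```text
time_s: 2.4
tool_pos: [0.4987, -0.3526, 0.0995]
tool_rot: [-179.5, 0.6, 8.0]
force: [-1.1, 1.4, -1.3]
grip_width: 0.0601
grasp_force: 0.0
tool [ 0.4987 -0.3526  0.0995] [-179.5    0.6    8. ] t 2.4
shift mm [ 4.8  3.8 81.4]
```

```bash
python3 -m creep '[{"wx":0,"wy":0,"wz":0,"tx":0,"ty":0,"tz":25,"gripper":0.38},{"wx":0,"wy":0,"wz":0,"tx":0,"ty":0,"tz":50,"gripper":0.38},{"wx":0,"wy":0,"wz":0,"tx":0,"ty":0,"tz":70,"gripper":0.38},{"wx":0,"wy":0,"wz":0,"tx":0,"ty":0,"tz":88,"gripper":0.38},{"wx":0,"wy":0,"wz":0,"tx":0,"ty":0,"tz":88,"gripper":0.38}]'
python3 -m creep '[{"wx":0,"wy":0,"wz":0,"tx":0,"ty":0,"tz":0,"gripper":-0.4},{"wx":0,"wy":0,"wz":0,"tx":0,"ty":0,"tz":0,"gripper":-0.4},{"wx":0,"wy":0,"wz":0,"tx":0,"ty":0,"tz":0,"gripper":-0.4},{"wx":0,"wy":0,"wz":0,"tx":0,"ty":0,"tz":0,"gripper":-0.4},{"wx":0,"wy":0,"wz":0,"tx":0,"ty":0,"tz":0,"gripper":-0.4}]' 25
python3 -m creep '[{"wx":0,"wy":0,"wz":0,"tx":0,"ty":0,"tz":0,"gripper":-0.4},{"wx":0,"wy":0,"wz":0,"tx":0,"ty":0,"tz":-15,"gripper":-0.4},{"wx":0,"wy":0,"wz":0,"tx":0,"ty":0,"tz":-40,"gripper":-0.4},{"wx":0,"wy":0,"wz":0,"tx":0,"ty":0,"tz":-70,"gripper":-0.4},{"wx":0,"wy":0,"wz":0,"tx":0,"ty":0,"tz":-70,"gripper":-0.4}]'
```

```text
time_s: 2.82
tool_pos: [0.5022, -0.3548, 0.0177]
tool_rot: [-179.8, 0.2, 8.0]
force: [-1.0, 1.8, -0.8]
grip_width: 0.0603
grasp_force: 0.0
time_s: 3.23
tool_pos: [0.505, -0.3559, 0.0215]
tool_rot: [179.9, -0.1, 8.0]
force: [-0.5, 0.8, 4.9]
grip_width: 0.0399
grasp_force: 25.0
time_s: 3.65
tool_pos: [0.5072, -0.3578, 0.096]
tool_rot: [179.6, -0.4, 8.0]
force: [1.4, -0.6, 0.3]
grip_width: 0.0393
grasp_force: 25.0
```

```bash
python3 -m creep '[{"wx":0,"wy":0,"wz":4,"tx":0,"ty":0,"tz":-38,"gripper":-0.4},{"wx":0,"wy":0,"wz":8,"tx":0,"ty":0,"tz":-76,"gripper":-0.4},{"wx":0,"wy":0,"wz":8,"tx":0,"ty":0,"tz":-114,"gripper":-0.4},{"wx":0,"wy":0,"wz":8,"tx":0,"ty":0,"tz":-150,"gripper":-0.4},{"wx":0,"wy":0,"wz":8,"tx":0,"ty":0,"tz":-190,"gripper":-0.4}]'
python3 -m creep '[{"wx":0,"wy":0,"wz":0,"tx":0,"ty":-30,"tz":0,"gripper":-0.4},{"wx":0,"wy":0,"wz":0,"tx":0,"ty":-70,"tz":0,"gripper":-0.4},{"wx":0,"wy":0,"wz":0,"tx":0,"ty":-110,"tz":0,"gripper":-0.4},{"wx":0,"wy":0,"wz":0,"tx":0,"ty":-150,"tz":0,"gripper":-0.4},{"wx":0,"wy":0,"wz":0,"tx":0,"ty":-190,"tz":0,"gripper":-0.4}]'
python3 -m creep '[{"wx":0,"wy":0,"wz":0,"tx":0,"ty":-40,"tz":0,"gripper":-0.4},{"wx":0,"wy":0,"wz":0,"tx":0,"ty":-80,"tz":0,"gripper":-0.4},{"wx":0,"wy":0,"wz":0,"tx":0,"ty":-120,"tz":0,"gripper":-0.4},{"wx":0,"wy":0,"wz":0,"tx":0,"ty":-160,"tz":0,"gripper":-0.4},{"wx":0,"wy":0,"wz":0,"tx":0,"ty":-200,"tz":0,"gripper":-0.4}]'
python3 -m creep '[{"wx":0,"wy":0,"wz":0,"tx":0,"ty":-40,"tz":0,"gripper":-0.4},{"wx":0,"wy":0,"wz":0,"tx":0,"ty":-80,"tz":0,"gripper":-0.4},{"wx":0,"wy":0,"wz":0,"tx":0,"ty":-120,"tz":0,"gripper":-0.4},{"wx":0,"wy":0,"wz":0,"tx":0,"ty":-160,"tz":0,"gripper":-0.4},{"wx":0,"wy":0,"wz":0,"tx":0,"ty":-200,"tz":0,"gripper":-0.4}]'
python3 -m creep '[{"wx":0,"wy":0,"wz":0,"tx":0,"ty":-40,"tz":0,"gripper":-0.4},{"wx":0,"wy":0,"wz":0,"tx":0,"ty":-80,"tz":0,"gripper":-0.4},{"wx":0,"wy":0,"wz":0,"tx":0,"ty":-120,"tz":0,"gripper":-0.4},{"wx":0,"wy":0,"wz":0,"tx":0,"ty":-155,"tz":0,"gripper":-0.4},{"wx":0,"wy":0,"wz":0,"tx":0,"ty":-155,"tz":0,"gripper":-0.4}]'
```

```text
time_s: 4.07
tool_pos: [0.5031, -0.3552, 0.2806]
tool_rot: [-180.0, 0.1, -0.0]
force: [0.9, 0.3, -0.7]
grip_width: 0.0395
grasp_force: 25.0
time_s: 4.48
tool_pos: [0.5034, -0.1638, 0.2795]
tool_rot: [180.0, -0.0, -0.1]
force: [1.5, 0.7, -0.3]
grip_width: 0.0395
grasp_force: 25.0
time_s: 4.9
tool_pos: [0.5034, 0.0363, 0.2796]
tool_rot: [179.9, -0.0, -0.0]
force: [0.8, 0.3, -0.8]
grip_width: 0.0396
grasp_force: 25.0
time_s: 5.32
tool_pos: [0.5037, 0.2361, 0.2797]
tool_rot: [180.0, -0.1, -0.1]
force: [0.3, 0.4, -1.1]
grip_width: 0.0397
grasp_force: 25.0
time_s: 5.73
tool_pos: [0.4999, 0.398, 0.2783]
tool_rot: [-179.7, 0.2, 0.6]
force: [-1.2, 0.5, -1.6]
grip_width: 0.0392
grasp_force: 25.0
```

```bash
python3 -m creep '[{"wx":0,"wy":0,"wz":0,"tx":0,"ty":0,"tz":40,"gripper":-0.4},{"wx":0,"wy":0,"wz":0,"tx":0,"ty":0,"tz":80,"gripper":-0.4},{"wx":0,"wy":0,"wz":0,"tx":0,"ty":0,"tz":120,"gripper":-0.4},{"wx":0,"wy":0,"wz":0,"tx":0,"ty":0,"tz":160,"gripper":-0.4},{"wx":0,"wy":0,"wz":0,"tx":0,"ty":0,"tz":190,"gripper":-0.4}]'
python3 -m creep '[{"wx":0,"wy":0,"wz":0,"tx":0,"ty":0,"tz":20,"gripper":-0.4},{"wx":0,"wy":0,"wz":0,"tx":0,"ty":0,"tz":40,"gripper":-0.4},{"wx":0,"wy":0,"wz":0,"tx":0,"ty":0,"tz":60,"gripper":-0.4},{"wx":0,"wy":0,"wz":0,"tx":0,"ty":0,"tz":70,"gripper":-0.4},{"wx":0,"wy":0,"wz":0,"tx":0,"ty":0,"tz":70,"gripper":-0.4}]'
python3 -m creep '[{"wx":0,"wy":0,"wz":0,"tx":0,"ty":0,"tz":1,"gripper":-0.4},{"wx":0,"wy":0,"wz":0,"tx":0,"ty":0,"tz":1,"gripper":0.3},{"wx":0,"wy":0,"wz":0,"tx":0,"ty":0,"tz":1,"gripper":0.3},{"wx":0,"wy":0,"wz":0,"tx":0,"ty":0,"tz":1,"gripper":0.3},{"wx":0,"wy":0,"wz":0,"tx":0,"ty":0,"tz":1,"gripper":0.3}]'
python3 -m creep '[{"wx":0,"wy":0,"wz":0,"tx":0,"ty":0,"tz":-20,"gripper":0.3},{"wx":0,"wy":0,"wz":0,"tx":0,"ty":0,"tz":-60,"gripper":0.3},{"wx":0,"wy":0,"wz":0,"tx":0,"ty":0,"tz":-100,"gripper":0.3},{"wx":0,"wy":0,"wz":0,"tx":0,"ty":0,"tz":-140,"gripper":0.3},{"wx":0,"wy":0,"wz":0,"tx":0,"ty":0,"tz":-180,"gripper":0.3}]'
cat > look.py <<'E'
from h import *
import sys
p,d=cam('top'); W=world('top',d); x,y,z=np.moveaxis(W,-1,0)
box=lambda a,b,c,e:(x>a)&(x<b)&(y>c)&(y<e)
hsv=cv2.cvtColor(p,cv2.COLOR_RGB2HSV)
print('blocks tray');rects(W,box(.4,.64,-.5,-.235)&(z>.04)&(z<.06))
print('mat blocks');rects(W,box(.38,.63,.22,.5)&(z>.038)&(z<.058))
print('caps');rects(W,box(.5,.65,-.25,.25)&(z>.11)&(z<.26)&(hsv[...,1]>80))
if len(sys.argv)>1: cv2.imwrite(f'pics/{sys.argv[1]}.png',p[:,:,::-1])
E
python3 look.py; python3 -c "from h import *;rel([.496,-.281,.2])"
```

```text
time_s: 6.15
tool_pos: [0.5031, 0.3876, 0.0858]
tool_rot: [179.8, 0.1, -0.0]
force: [-0.0, -1.1, -0.4]
grip_width: 0.0396
grasp_force: 25.0
time_s: 6.57
tool_pos: [0.5039, 0.3885, 0.0186]
tool_rot: [179.9, 0.1, -0.0]
force: [-0.2, 0.2, 0.3]
grip_width: 0.04
grasp_force: 25.0
time_s: 6.98
tool_pos: [0.5044, 0.3896, 0.0189]
tool_rot: [-180.0, -0.0, -0.0]
force: [0.8, -0.0, -0.4]
grip_width: 0.0545
grasp_force: 0.0
time_s: 7.4
tool_pos: [0.5038, 0.3894, 0.2006]
tool_rot: [-180.0, -0.0, -0.0]
force: [0.3, 0.3, 0.0]
grip_width: 0.0564
grasp_force: 0.0
blocks tray
 n 416 c [ 496.7 -281.9] size [66.2 41.3] longaxis yaw 4.3 z [45.9 50.4 54.2] med [ 496.  -281.1]
mat blocks
caps
 n 291 c [570.2 143.5] size [44.5 42.1] longaxis yaw 3.6 z [200.5 203.9 206.9] med [570.1 142.9]
 n 296 c [ 568.5 -154.2] size [42.6 42.4] longaxis yaw 18.8 z [218.3 221.4 225. ] med [ 567.5 -153.7]
 n 177 c [550.8 134.6] size [60.7 39.1] longaxis yaw -57.6 z [123.7 138.1 146.1] med [545.3 139.1]
 n 144 c [ 541.9 -151.9] size [48.5 25.4] longaxis yaw 75.3 z [122.5 137.7 144.9] med [ 542.3 -150.2]
tool [0.5069 0.3927 0.2101] [-179.6   -0.7   -0. ] t 7.45
shift mm [-10.7 673.8   4.7]
```

```bash
python3 -m creep '[{"wx":0,"wy":0,"wz":0,"tx":0,"ty":0,"tz":-40,"gripper":0.25},{"wx":0,"wy":0,"wz":0,"tx":0,"ty":0,"tz":-75,"gripper":0.25},{"wx":0,"wy":0,"wz":0,"tx":-5,"ty":40,"tz":-75,"gripper":0.25},{"wx":0,"wy":0,"wz":0,"tx":-10,"ty":80,"tz":-75,"gripper":0.25},{"wx":0,"wy":0,"wz":0,"tx":-14,"ty":111,"tz":-75,"gripper":0.25}]'
python3 -m creep '[{"wx":0,"wy":0,"wz":0,"tx":0,"ty":40,"tz":0,"gripper":0.25},{"wx":0,"wy":0,"wz":0,"tx":0,"ty":80,"tz":0,"gripper":0.25},{"wx":0,"wy":0,"wz":0,"tx":0,"ty":120,"tz":0,"gripper":0.25},{"wx":0,"wy":0,"wz":0,"tx":0,"ty":160,"tz":0,"gripper":0.25},{"wx":0,"wy":0,"wz":0,"tx":0,"ty":200,"tz":0,"gripper":0.25}]'
python3 -m creep '[{"wx":0,"wy":0,"wz":0,"tx":0,"ty":40,"tz":0,"gripper":0.25},{"wx":0,"wy":0,"wz":0,"tx":0,"ty":80,"tz":0,"gripper":0.25},{"wx":0,"wy":0,"wz":0,"tx":0,"ty":120,"tz":0,"gripper":0.25},{"wx":0,"wy":0,"wz":0,"tx":0,"ty":160,"tz":0,"gripper":0.25},{"wx":0,"wy":0,"wz":0,"tx":0,"ty":200,"tz":0,"gripper":0.25}]'
python3 -m creep '[{"wx":0,"wy":0,"wz":0,"tx":0,"ty":40,"tz":0,"gripper":0.25},{"wx":0,"wy":0,"wz":0,"tx":0,"ty":80,"tz":0,"gripper":0.25},{"wx":0,"wy":0,"wz":0,"tx":0,"ty":120,"tz":0,"gripper":0.25},{"wx":0,"wy":0,"wz":-4,"tx":0,"ty":160,"tz":0,"gripper":0.25},{"wx":0,"wy":0,"wz":-4,"tx":0,"ty":160,"tz":0,"gripper":0.25}]'
python3 -m creep '[{"wx":0,"wy":0,"wz":0,"tx":0,"ty":0,"tz":40,"gripper":0.25},{"wx":0,"wy":0,"wz":0,"tx":0,"ty":0,"tz":80,"gripper":0.25},{"wx":0,"wy":0,"wz":0,"tx":0,"ty":0,"tz":120,"gripper":0.25},{"wx":0,"wy":0,"wz":0,"tx":0,"ty":0,"tz":160,"gripper":0.25},{"wx":0,"wy":0,"wz":0,"tx":0,"ty":0,"tz":180,"gripper":0.25}]'
python3 look.py; python3 -c "from h import *;rel([.490,-.281,.026])"
```

```text
time_s: 7.87
tool_pos: [0.4901, 0.2767, 0.274]
tool_rot: [180.0, -0.1, -0.0]
force: [0.4, -0.7, 0.6]
grip_width: 0.0544
grasp_force: 0.0
time_s: 8.28
tool_pos: [0.4896, 0.0767, 0.2738]
tool_rot: [180.0, -0.1, -0.0]
force: [1.4, -0.3, -0.3]
grip_width: 0.0547
grasp_force: 0.0
time_s: 8.7
tool_pos: [0.4895, -0.1233, 0.2739]
tool_rot: [179.9, -0.1, -0.0]
force: [0.9, 0.7, 0.8]
grip_width: 0.0542
grasp_force: 0.0
time_s: 9.12
tool_pos: [0.4868, -0.2916, 0.2726]
tool_rot: [179.7, 0.1, 3.4]
force: [-0.8, -0.6, -1.0]
grip_width: 0.0542
grasp_force: 0.0
time_s: 9.53
tool_pos: [0.487, -0.2796, 0.0885]
tool_rot: [-179.8, 0.3, 4.0]
force: [-0.5, -0.1, -0.2]
grip_width: 0.0545
grasp_force: 0.0
blocks tray
mat blocks
 n 435 c [504.2 386.6] size [67.  42.3] longaxis yaw 1.5 z [42.8 47.8 51.9] med [503.3 385.8]
caps
 n 293 c [569.5 142.2] size [44.1 42.2] longaxis yaw 43.2 z [200.2 204.1 207.3] med [569.2 142.6]
 n 299 c [ 568.4 -155.1] size [43.4 42.3] longaxis yaw -46.1 z [218.2 221.5 224.9] med [ 567.4 -153.9]
 n 170 c [552.  135.9] size [59.5 36.2] longaxis yaw -57.2 z [123.6 137.2 145.9] med [545.9 139.5]
 n 158 c [ 543.2 -154.2] size [49.8 31.7] longaxis yaw 82.5 z [122.6 137.9 145.1] med [ 542.7 -151.5]
tool [ 0.4854 -0.2788  0.0859] [-179.6    0.5    4. ] t 9.5833
shift mm [ 5.   2.9 59.8]
```

```bash
python3 -m creep '[{"wx":0,"wy":0,"wz":0,"tx":2,"ty":1,"tz":20,"gripper":0.25},{"wx":0,"wy":0,"wz":0,"tx":2,"ty":1,"tz":40,"gripper":0.25},{"wx":0,"wy":0,"wz":0,"tx":2,"ty":1,"tz":60,"gripper":0.25},{"wx":0,"wy":0,"wz":0,"tx":2,"ty":1,"tz":67,"gripper":0.25},{"wx":0,"wy":0,"wz":0,"tx":2,"ty":1,"tz":67,"gripper":0.25}]'
python3 -m creep '[{"wx":0,"wy":0,"wz":0,"tx":0,"ty":0,"tz":0,"gripper":-0.4},{"wx":0,"wy":0,"wz":0,"tx":0,"ty":0,"tz":0,"gripper":-0.4},{"wx":0,"wy":0,"wz":0,"tx":0,"ty":0,"tz":0,"gripper":-0.4},{"wx":0,"wy":0,"wz":0,"tx":0,"ty":0,"tz":0,"gripper":-0.4},{"wx":0,"wy":0,"wz":0,"tx":0,"ty":0,"tz":0,"gripper":-0.4}]' 30
python3 -m creep '[{"wx":0,"wy":0,"wz":0,"tx":0,"ty":0,"tz":-10,"gripper":-0.4},{"wx":0,"wy":0,"wz":0,"tx":0,"ty":0,"tz":-30,"gripper":-0.4},{"wx":0,"wy":0,"wz":0,"tx":0,"ty":0,"tz":-60,"gripper":-0.4},{"wx":0,"wy":0,"wz":0,"tx":0,"ty":0,"tz":-100,"gripper":-0.4},{"wx":0,"wy":0,"wz":0,"tx":0,"ty":0,"tz":-140,"gripper":-0.4}]'
```

```text
time_s: 10.0
tool_pos: [0.491, -0.2816, 0.0256]
tool_rot: [-179.9, 0.1, 4.0]
force: [0.1, -0.6, 0.6]
grip_width: 0.0545
grasp_force: 0.0
time_s: 10.42
tool_pos: [0.493, -0.2826, 0.0282]
tool_rot: [179.9, -0.1, 4.0]
force: [0.1, 1.3, 5.9]
grip_width: 0.0399
grasp_force: 30.0
time_s: 10.83
tool_pos: [0.4908, -0.282, 0.1677]
tool_rot: [-179.9, 0.1, 4.0]
force: [1.9, -0.3, -0.8]
grip_width: 0.0396
grasp_force: 30.0
```

```bash
python3 -m creep '[{"wx":0,"wy":0,"wz":4,"tx":0,"ty":0,"tz":-38,"gripper":-0.4},{"wx":0,"wy":0,"wz":4,"tx":0,"ty":0,"tz":-76,"gripper":-0.4},{"wx":0,"wy":0,"wz":4,"tx":0,"ty":0,"tz":-112,"gripper":-0.4},{"wx":0,"wy":0,"wz":4,"tx":0,"ty":0,"tz":-112,"gripper":-0.4}]'
python3 -m creep '[{"wx":0,"wy":0,"wz":0,"tx":8,"ty":-30,"tz":0,"gripper":-0.4},{"wx":0,"wy":0,"wz":0,"tx":8,"ty":-70,"tz":0,"gripper":-0.4},{"wx":0,"wy":0,"wz":0,"tx":8,"ty":-110,"tz":0,"gripper":-0.4},{"wx":0,"wy":0,"wz":0,"tx":8,"ty":-150,"tz":0,"gripper":-0.4},{"wx":0,"wy":0,"wz":0,"tx":8,"ty":-190,"tz":0,"gripper":-0.4}]'
python3 -m creep '[{"wx":0,"wy":0,"wz":0,"tx":0,"ty":-40,"tz":0,"gripper":-0.4},{"wx":0,"wy":0,"wz":0,"tx":0,"ty":-80,"tz":0,"gripper":-0.4},{"wx":0,"wy":0,"wz":0,"tx":0,"ty":-120,"tz":0,"gripper":-0.4},{"wx":0,"wy":0,"wz":0,"tx":0,"ty":-160,"tz":0,"gripper":-0.4},{"wx":0,"wy":0,"wz":0,"tx":0,"ty":-200,"tz":0,"gripper":-0.4}]'
python3 -m creep '[{"wx":0,"wy":0,"wz":0,"tx":0,"ty":-40,"tz":0,"gripper":-0.4},{"wx":0,"wy":0,"wz":0,"tx":0,"ty":-80,"tz":0,"gripper":-0.4},{"wx":0,"wy":0,"wz":0,"tx":0,"ty":-120,"tz":0,"gripper":-0.4},{"wx":0,"wy":0,"wz":0,"tx":0,"ty":-160,"tz":0,"gripper":-0.4},{"wx":0,"wy":0,"wz":0,"tx":0,"ty":-195,"tz":0,"gripper":-0.4}]'
python3 -m creep '[{"wx":0,"wy":0,"wz":0,"tx":0,"ty":-10,"tz":40,"gripper":-0.4},{"wx":0,"wy":0,"wz":0,"tx":0,"ty":-10,"tz":80,"gripper":-0.4},{"wx":0,"wy":0,"wz":0,"tx":0,"ty":-10,"tz":120,"gripper":-0.4},{"wx":0,"wy":0,"wz":0,"tx":0,"ty":-10,"tz":160,"gripper":-0.4},{"wx":0,"wy":0,"wz":0,"tx":0,"ty":-10,"tz":160,"gripper":-0.4}]'
python3 look.py; python3 -c "from h import *;rel([.5,.313,.027])"
```

```text
time_s: 11.17
tool_pos: [0.4949, -0.284, 0.288]
tool_rot: [179.6, -0.7, -0.0]
force: [1.7, -0.0, 0.5]
grip_width: 0.04
grasp_force: 3.0
time_s: 11.58
tool_pos: [0.4993, -0.0907, 0.2787]
tool_rot: [180.0, -0.0, -0.1]
force: [1.1, -0.9, 0.1]
grip_width: 0.0396
grasp_force: 30.0
time_s: 12.0
tool_pos: [0.4994, 0.1092, 0.2789]
tool_rot: [179.9, -0.1, -0.1]
force: [0.9, 0.1, -0.5]
grip_width: 0.0397
grasp_force: 30.0
time_s: 12.42
tool_pos: [0.4994, 0.305, 0.2789]
tool_rot: [-180.0, -0.0, 0.0]
force: [0.5, 0.6, -1.9]
grip_width: 0.0397
grasp_force: 30.0
time_s: 12.83
tool_pos: [0.4952, 0.3085, 0.1103]
tool_rot: [179.6, 0.7, -0.0]
force: [-2.1, -1.6, -1.7]
grip_width: 0.0397
grasp_force: 30.0
blocks tray
mat blocks
caps
 n 293 c [570.1 142.7] size [43.7 42.2] longaxis yaw 41.4 z [199.9 203.6 206.7] med [569.2 142.9]
 n 295 c [ 568.7 -154.1] size [43.2 41.7] longaxis yaw -11.0 z [217.7 221.3 224.5] med [ 567.8 -153.9]
 n 176 c [551.4 134.8] size [60.9 40.2] longaxis yaw -57.1 z [122.5 137.4 145.6] med [545.  139.1]
 n 148 c [ 543.4 -152.8] size [48.1 29.6] longaxis yaw 80.5 z [121.2 137.5 145. ] med [ 542.5 -150.2]
 n 52 c [521.9 221.7] size [38.7 25.9] longaxis yaw 55.3 z [217.7 221.8 225.5] med [528.5 216.8]
tool [0.4973 0.3101 0.1147] [179.7   0.5  -0. ] t 12.8833
shift mm [ 3.4 -3.3 87.7]
```

```bash
python3 -m creep '[{"wx":0,"wy":0,"wz":0,"tx":0,"ty":0,"tz":25,"gripper":-0.4},{"wx":0,"wy":0,"wz":0,"tx":0,"ty":0,"tz":50,"gripper":-0.4},{"wx":0,"wy":0,"wz":0,"tx":0,"ty":0,"tz":75,"gripper":-0.4},{"wx":0,"wy":0,"wz":0,"tx":0,"ty":0,"tz":83,"gripper":-0.4},{"wx":0,"wy":0,"wz":0,"tx":0,"ty":0,"tz":83,"gripper":-0.4}]'
python3 -m creep '[{"wx":0,"wy":0,"wz":0,"tx":0,"ty":0,"tz":4,"gripper":-0.4},{"wx":0,"wy":0,"wz":0,"tx":0,"ty":0,"tz":6,"gripper":-0.4},{"wx":0,"wy":0,"wz":0,"tx":0,"ty":0,"tz":8,"gripper":-0.4},{"wx":0,"wy":0,"wz":0,"tx":0,"ty":0,"tz":8,"gripper":-0.4}]'
```

```text
time_s: 13.3
tool_pos: [0.5004, 0.3123, 0.036]
tool_rot: [180.0, 0.0, -0.1]
force: [-1.0, -0.2, -0.8]
grip_width: 0.0396
grasp_force: 30.0
time_s: 13.63
tool_pos: [0.5008, 0.313, 0.0285]
tool_rot: [-180.0, -0.1, -0.0]
force: [-0.8, -0.2, -1.3]
grip_width: 0.0396
grasp_force: 30.0
```

```bash
python3 -m creep '[{"wx":0,"wy":0,"wz":0,"tx":0,"ty":0,"tz":2.5,"gripper":-0.4},{"wx":0,"wy":0,"wz":0,"tx":0,"ty":0,"tz":2.5,"gripper":0.25},{"wx":0,"wy":0,"wz":0,"tx":0,"ty":0,"tz":2.5,"gripper":0.25},{"wx":0,"wy":0,"wz":0,"tx":0,"ty":0,"tz":2.5,"gripper":0.25},{"wx":0,"wy":0,"wz":0,"tx":0,"ty":0,"tz":2.5,"gripper":0.25}]'
python3 -m creep '[{"wx":0,"wy":0,"wz":0,"tx":0,"ty":0,"tz":-20,"gripper":0.25},{"wx":0,"wy":0,"wz":0,"tx":0,"ty":0,"tz":-60,"gripper":0.25},{"wx":0,"wy":0,"wz":0,"tx":0,"ty":0,"tz":-100,"gripper":0.25},{"wx":0,"wy":0,"wz":0,"tx":0,"ty":0,"tz":-140,"gripper":0.25},{"wx":0,"wy":0,"wz":0,"tx":0,"ty":0,"tz":-180,"gripper":0.25}]'
python3 -m creep '[{"wx":0,"wy":0,"wz":0,"tx":0,"ty":0,"tz":-40,"gripper":-1},{"wx":0,"wy":0,"wz":0,"tx":10,"ty":30,"tz":-60,"gripper":-1},{"wx":0,"wy":0,"wz":0,"tx":30,"ty":65,"tz":-60,"gripper":-1},{"wx":0,"wy":0,"wz":0,"tx":50,"ty":100,"tz":-60,"gripper":-1},{"wx":0,"wy":0,"wz":0,"tx":70,"ty":135,"tz":-60,"gripper":-1}]'
python3 -m creep '[{"wx":0,"wy":0,"wz":0,"tx":0,"ty":35,"tz":0,"gripper":-1},{"wx":0,"wy":0,"wz":0,"tx":0,"ty":36,"tz":0,"gripper":-1},{"wx":0,"wy":0,"wz":0,"tx":0,"ty":36,"tz":0,"gripper":-1},{"wx":0,"wy":0,"wz":0,"tx":0,"ty":36,"tz":0,"gripper":-1}]'
python3 look.py; python3 -c "from h import *;rel([.569,.1425,.210])"
```

```text
time_s: 14.05
tool_pos: [0.5002, 0.3127, 0.0251]
tool_rot: [180.0, -0.0, -0.0]
force: [-0.4, -0.5, -0.6]
grip_width: 0.0531
grasp_force: 0.0
time_s: 14.47
tool_pos: [0.4997, 0.3126, 0.2068]
tool_rot: [180.0, 0.0, -0.0]
force: [0.7, 0.0, -0.4]
grip_width: 0.0542
grasp_force: 0.0
time_s: 14.88
tool_pos: [0.5708, 0.1764, 0.266]
tool_rot: [180.0, -0.1, 0.0]
force: [-0.1, -0.0, 0.7]
grip_width: 0.0291
grasp_force: 0.0
time_s: 15.22
tool_pos: [0.5698, 0.1423, 0.265]
tool_rot: [-180.0, 0.0, -0.0]
force: [0.3, 0.2, 0.2]
grip_width: 0.0041
grasp_force: 0.0
blocks tray
mat blocks
 n 438 c [504.  386.4] size [67.3 42. ] longaxis yaw 0.9 z [43.2 47.5 51.5] med [503.  385.5]
 n 425 c [504.5 310.8] size [65.9 42.2] longaxis yaw -0.7 z [43.3 47.8 51.8] med [504.7 310.1]
caps
 n 300 c [ 568.2 -153.9] size [42.4 41.3] longaxis yaw -1.9 z [217.6 221.2 224.9] med [ 567.4 -153.9]
 n 147 c [ 542.5 -151.9] size [49.1 27.7] longaxis yaw 75.9 z [121.6 138.4 145.7] med [ 542.9 -150.4]
tool [0.5695 0.1434 0.2651] [-1.799e+02  0.000e+00  1.000e-01] t 15.2667
shift mm [-0.5  0.9 55.1]
```

Both blocks are side by side on the mat. Next is pressing post B's innermost tube.

```bash
python3 -m creep '[{"wx":0,"wy":0,"wz":0,"tx":0,"ty":0,"tz":25,"gripper":-1},{"wx":0,"wy":0,"wz":0,"tx":0,"ty":0,"tz":45,"gripper":-1},{"wx":0,"wy":0,"wz":0,"tx":0,"ty":0,"tz":53,"gripper":-1},{"wx":0,"wy":0,"wz":0,"tx":0,"ty":0,"tz":56,"gripper":-1}]'
for i in 1; do python3 -m creep '[{"wx":0,"wy":0,"wz":0,"tx":0,"ty":0,"tz":4,"gripper":-1},{"wx":0,"wy":0,"wz":0,"tx":0,"ty":0,"tz":8,"gripper":-1},{"wx":0,"wy":0,"wz":0,"tx":0,"ty":0,"tz":12,"gripper":-1},{"wx":0,"wy":0,"wz":0,"tx":0,"ty":0,"tz":16,"gripper":-1},{"wx":0,"wy":0,"wz":0,"tx":0,"ty":0,"tz":20,"gripper":-1}]'; done
python3 -m creep '[{"wx":0,"wy":0,"wz":0,"tx":0,"ty":0,"tz":3,"gripper":-1},{"wx":0,"wy":0,"wz":0,"tx":0,"ty":0,"tz":6,"gripper":-1},{"wx":0,"wy":0,"wz":0,"tx":0,"ty":0,"tz":9,"gripper":-1},{"wx":0,"wy":0,"wz":0,"tx":0,"ty":0,"tz":12,"gripper":-1},{"wx":0,"wy":0,"wz":0,"tx":0,"ty":0,"tz":14,"gripper":-1}]'
```

```text
time_s: 15.6
tool_pos: [0.5686, 0.1431, 0.2074]
tool_rot: [180.0, 0.2, 0.1]
force: [0.3, 0.4, -0.4]
grip_width: 0.0004
grasp_force: 0.0
time_s: 16.02
tool_pos: [0.5705, 0.1429, 0.1917]
tool_rot: [-180.0, -0.1, 0.0]
force: [-4.3, 0.1, 9.5]
grip_width: 0.0007
grasp_force: 4.7
time_s: 16.43
tool_pos: [0.5705, 0.1429, 0.1776]
tool_rot: [-180.0, -0.1, 0.0]
force: [-4.0, 1.1, 9.1]
grip_width: 0.0001
grasp_force: 4.4
```

```bash
python3 -m creep '[{"wx":0,"wy":0,"wz":0,"tx":0,"ty":0,"tz":2,"gripper":-1},{"wx":0,"wy":0,"wz":0,"tx":0,"ty":0,"tz":4,"gripper":-1},{"wx":0,"wy":0,"wz":0,"tx":0,"ty":0,"tz":6,"gripper":-1},{"wx":0,"wy":0,"wz":0,"tx":0,"ty":0,"tz":8,"gripper":-1}]'
python3 -m creep '[{"wx":0,"wy":0,"wz":0,"tx":0,"ty":0,"tz":1,"gripper":-1},{"wx":0,"wy":0,"wz":0,"tx":0,"ty":0,"tz":2,"gripper":-1},{"wx":0,"wy":0,"wz":0,"tx":0,"ty":0,"tz":3,"gripper":-1}]'
```

```text
time_s: 16.77
tool_pos: [0.5704, 0.1429, 0.1697]
tool_rot: [-180.0, -0.1, 0.0]
force: [-3.7, -1.0, 9.4]
grip_width: 0.0005
grasp_force: 4.5
time_s: 17.02
tool_pos: [0.5705, 0.1429, 0.1683]
tool_rot: [-180.0, -0.1, 0.0]
force: [-8.0, -1.5, 22.4]
grip_width: 0.0004
grasp_force: 10.8
```

```bash
python3 -m creep '[{"wx":0,"wy":0,"wz":0,"tx":0,"ty":0,"tz":1.5,"gripper":-1},{"wx":0,"wy":0,"wz":0,"tx":0,"ty":0,"tz":1.5,"gripper":-1}]'
python3 -m creep '[{"wx":0,"wy":0,"wz":0,"tx":0,"ty":0,"tz":-5,"gripper":-1},{"wx":0,"wy":0,"wz":0,"tx":0,"ty":0,"tz":-40,"gripper":-1},{"wx":0,"wy":0,"wz":0,"tx":0,"ty":0,"tz":-80,"gripper":-1},{"wx":0,"wy":0,"wz":0,"tx":0,"ty":0,"tz":-102,"gripper":-1},{"wx":0,"wy":0,"wz":0,"tx":0,"ty":35,"tz":-102,"gripper":-1}]'
python3 -m creep '[{"wx":0,"wy":0,"wz":0,"tx":0,"ty":40,"tz":0,"gripper":-1},{"wx":0,"wy":0,"wz":0,"tx":0,"ty":80,"tz":0,"gripper":-1},{"wx":0,"wy":0,"wz":0,"tx":0,"ty":120,"tz":0,"gripper":-1},{"wx":0,"wy":0,"wz":0,"tx":0,"ty":160,"tz":0,"gripper":-1},{"wx":0,"wy":0,"wz":0,"tx":0,"ty":190,"tz":0,"gripper":-1}]'
python3 -m creep '[{"wx":0,"wy":0,"wz":0,"tx":-1,"ty":40,"tz":0,"gripper":-1},{"wx":0,"wy":0,"wz":0,"tx":-1,"ty":72,"tz":0,"gripper":-1},{"wx":0,"wy":0,"wz":0,"tx":-1,"ty":72,"tz":0,"gripper":-1},{"wx":0,"wy":0,"wz":0,"tx":-1,"ty":72,"tz":20,"gripper":-1},{"wx":0,"wy":0,"wz":0,"tx":-1,"ty":72,"tz":35,"gripper":-1}]'
python3 -c "
from h import *
rel([.5685,-.1545,.222])
p,d=cam('top'); W=world('top',d); x,y,z=np.moveaxis(W,-1,0)
box=lambda a,b,c,e:(x>a)&(x<b)&(y>c)&(y<e)
hsv=cv2.cvtColor(p,cv2.COLOR_RGB2HSV)
B=box(.4,.64,.08,.21)
print('cap');rects(W,B&(z>.155)&(z<.185))
print('handle+');rects(W,B&(z>.118)&(z<.133)&(x<.528))
print('forktop');rects(W,B&(z>.134)&(z<.146))
"
```

```text
time_s: 17.18
tool_pos: [0.5706, 0.1429, 0.1682]
tool_rot: [180.0, -0.2, 0.0]
force: [-9.4, -1.6, 23.2]
grip_width: 0.0004
grasp_force: 11.6
time_s: 17.6
tool_pos: [0.572, 0.1166, 0.272]
tool_rot: [-179.6, -0.7, 0.7]
force: [1.3, 1.4, 0.1]
grip_width: 0.0004
grasp_force: 0.0
time_s: 18.02
tool_pos: [0.57, -0.0878, 0.2654]
tool_rot: [179.9, -0.1, -0.2]
force: [0.7, -0.8, 0.2]
grip_width: 0.0008
grasp_force: 0.0
time_s: 18.43
tool_pos: [0.5698, -0.1561, 0.2301]
tool_rot: [180.0, -0.2, -0.1]
force: [-0.1, 0.0, -1.2]
grip_width: 0.0005
grasp_force: 0.0
tool [ 0.5698 -0.1561  0.2301] [ 1.8e+02 -2.0e-01 -1.0e-01] t 18.4333
shift mm [-1.3 -1.6  8.1]
cap
 n 298 c [570.4 141. ] size [44.4 43.8] longaxis yaw 5.0 z [163.  168.  171.4] med [569.2 141.5]
handle+
 n 135 c [501.4 145.7] size [52.1 14.9] longaxis yaw -4.7 z [123.3 126.7 130.3] med [501.7 145.3]
forktop
 n 108 c [564.7 142.3] size [48.3 45.9] longaxis yaw 87.8 z [136.8 140.2 144.2] med [548.2 135.1]
```

```bash
python3 -m creep '[{"wx":0,"wy":0,"wz":0,"tx":0,"ty":0,"tz":4,"gripper":-1},{"wx":0,"wy":0,"wz":0,"tx":0,"ty":0,"tz":8,"gripper":-1},{"wx":0,"wy":0,"wz":0,"tx":0,"ty":0,"tz":12,"gripper":-1},{"wx":0,"wy":0,"wz":0,"tx":0,"ty":0,"tz":16,"gripper":-1},{"wx":0,"wy":0,"wz":0,"tx":0,"ty":0,"tz":20,"gripper":-1}]'
python3 -m creep '[{"wx":0,"wy":0,"wz":0,"tx":0,"ty":0,"tz":4,"gripper":-1},{"wx":0,"wy":0,"wz":0,"tx":0,"ty":0,"tz":8,"gripper":-1},{"wx":0,"wy":0,"wz":0,"tx":0,"ty":0,"tz":12,"gripper":-1},{"wx":0,"wy":0,"wz":0,"tx":0,"ty":0,"tz":16,"gripper":-1},{"wx":0,"wy":0,"wz":0,"tx":0,"ty":0,"tz":20,"gripper":-1}]'
python3 -m creep '[{"wx":0,"wy":0,"wz":0,"tx":0,"ty":0,"tz":4,"gripper":-1},{"wx":0,"wy":0,"wz":0,"tx":0,"ty":0,"tz":8,"gripper":-1},{"wx":0,"wy":0,"wz":0,"tx":0,"ty":0,"tz":11,"gripper":-1},{"wx":0,"wy":0,"wz":0,"tx":0,"ty":0,"tz":14,"gripper":-1},{"wx":0,"wy":0,"wz":0,"tx":0,"ty":0,"tz":17,"gripper":-1}]'
```

```text
time_s: 18.9
tool_pos: [0.5698, -0.1551, 0.212]
tool_rot: [179.9, -0.1, -0.0]
force: [-2.8, 0.9, 9.2]
grip_width: 0.0006
grasp_force: 4.7
time_s: 19.32
tool_pos: [0.5697, -0.1551, 0.1922]
tool_rot: [179.9, -0.1, -0.0]
force: [-3.2, 0.1, 9.8]
grip_width: 0.0007
grasp_force: 4.7
time_s: 19.73
tool_pos: [0.5698, -0.1551, 0.1751]
tool_rot: [179.9, -0.1, -0.0]
force: [-3.7, 1.2, 10.0]
grip_width: 0.0007
grasp_force: 4.6
```

```bash
python3 -m creep '[{"wx":0,"wy":0,"wz":0,"tx":0,"ty":0,"tz":2,"gripper":-1},{"wx":0,"wy":0,"wz":0,"tx":0,"ty":0,"tz":4,"gripper":-1},{"wx":0,"wy":0,"wz":0,"tx":0,"ty":0,"tz":6,"gripper":-1}]'
```

```text
time_s: 19.98
tool_pos: [0.5698, -0.1551, 0.169]
tool_rot: [179.9, -0.1, -0.0]
force: [-2.8, 1.2, 9.5]
grip_width: 0.0004
grasp_force: 4.4
```

```bash
python3 -m creep '[{"wx":0,"wy":0,"wz":0,"tx":0,"ty":0,"tz":1.5,"gripper":-1},{"wx":0,"wy":0,"wz":0,"tx":0,"ty":0,"tz":3,"gripper":-1},{"wx":0,"wy":0,"wz":0,"tx":0,"ty":0,"tz":4.5,"gripper":-1},{"wx":0,"wy":0,"wz":0,"tx":0,"ty":0,"tz":4.5,"gripper":-1}]'
python3 -m creep '[{"wx":0,"wy":0,"wz":0,"tx":0,"ty":0,"tz":-5,"gripper":-1},{"wx":0,"wy":0,"wz":0,"tx":0,"ty":0,"tz":-40,"gripper":-0.2},{"wx":0,"wy":0,"wz":0,"tx":-20,"ty":0,"tz":-70,"gripper":-0.2},{"wx":0,"wy":0,"wz":0,"tx":-50,"ty":20,"tz":-70,"gripper":-0.2},{"wx":0,"wy":0,"wz":0,"tx":-75,"ty":50,"tz":-70,"gripper":-0.2}]'
python3 -m creep '[{"wx":0,"wy":0,"wz":0,"tx":0,"ty":35,"tz":0,"gripper":-0.2},{"wx":0,"wy":0,"wz":0,"tx":0,"ty":70,"tz":0,"gripper":-0.2},{"wx":0,"wy":0,"wz":0,"tx":0,"ty":100,"tz":0,"gripper":-0.2},{"wx":0,"wy":0,"wz":0,"tx":0,"ty":100,"tz":0,"gripper":-0.2}]'
cat > fk.py <<'E'
from h import *
import sys
p,d=cam('top'); W=world('top',d); x,y,z=np.moveaxis(W,-1,0)
for n,a,b in (('A',-.22,-.09),('B',.08,.21)):
    B=(x>.38)&(x<.64)&(y>a)&(y<b)
    print(n,'cap');rects(W,B&(z>.148)&(z<.19))
    print('handle');rects(W,B&(z>.118)&(z<.133)&(x<.528))
    print('forktop');rects(W,B&(z>.134)&(z<.146))
t=(x>.38)&(x<.65)&(y>-.52)&(y<-.215)&(z>.012)&(z<.03)
P=W[t]; 
print('rim');rects(W,t,100)
E
python3 fk.py;python3 -c "from h import *;rel([.5,-.157,.1])"
```

```text
time_s: 20.32
tool_pos: [0.5699, -0.1552, 0.1682]
tool_rot: [179.9, -0.2, -0.0]
force: [-10.0, 1.9, 24.8]
grip_width: 0.0005
grasp_force: 12.5
time_s: 20.73
tool_pos: [0.4957, -0.2023, 0.2353]
tool_rot: [179.9, -0.3, 0.4]
force: [-0.1, -1.5, -0.6]
grip_width: 0.0193
grasp_force: 0.0
time_s: 21.07
tool_pos: [0.4916, -0.3137, 0.2321]
tool_rot: [179.7, 0.0, -0.6]
force: [-1.4, -0.1, -0.2]
grip_width: 0.0342
grasp_force: 0.0
A cap
 n 324 c [ 567.3 -154.3] size [46.  44.2] longaxis yaw 48.6 z [155.3 168.1 171.9] med [ 565.6 -153.7]
handle
 n 136 c [ 500.8 -157.6] size [54.4 14.7] longaxis yaw 2.6 z [123.6 127.4 131.1] med [ 500.4 -157.7]
forktop
 n 92 c [ 551.9 -154.9] size [50.7 28. ] longaxis yaw 83.0 z [136.7 139.8 142.8] med [ 545.3 -153. ]
B cap
 n 331 c [568.7 140.9] size [45.8 45.5] longaxis yaw -8.9 z [155.1 167.6 170.8] med [567.4 140.9]
handle
 n 133 c [501.9 145.8] size [52.5 14.4] longaxis yaw -4.1 z [122.6 127.  130.2] med [501.4 145.2]
forktop
 n 100 c [563.4 143. ] size [48.5 44.9] longaxis yaw 89.4 z [136.3 139.6 143.2] med [547.5 135.5]
rim
 n 245 c [ 512.8 -269.6] size [171.9  69.5] longaxis yaw 6.4 z [14.3 19.8 24.1] med [ 495.7 -242.4]
tool [ 0.4927 -0.3097  0.232 ] [179.9   0.   -0.4] t 21.1167
shift mm [   6.3 -152.9  131.8]
```

```bash
python3 -m creep '[{"wx":0,"wy":0,"wz":-2.6,"tx":-5,"ty":-35,"tz":0,"gripper":-0.2},{"wx":0,"wy":0,"wz":-2.6,"tx":-5,"ty":-75,"tz":0,"gripper":-0.2},{"wx":0,"wy":0,"wz":-2.6,"tx":-5,"ty":-115,"tz":0,"gripper":-0.2},{"wx":0,"wy":0,"wz":-2.6,"tx":-5,"ty":-146.5,"tz":0,"gripper":-0.2},{"wx":0,"wy":0,"wz":-2.6,"tx":-5,"ty":-146.5,"tz":0,"gripper":-0.2}]'
python3 -m creep '[{"wx":0,"wy":0,"wz":0,"tx":0,"ty":0,"tz":0,"gripper":-0.2},{"wx":0,"wy":0,"wz":0,"tx":0,"ty":0,"tz":25,"gripper":-0.2},{"wx":0,"wy":0,"wz":0,"tx":0,"ty":0,"tz":50,"gripper":-0.2},{"wx":0,"wy":0,"wz":0,"tx":0,"ty":0,"tz":65,"gripper":-0.2},{"wx":0,"wy":0,"wz":0,"tx":0,"ty":0,"tz":65,"gripper":-0.2}]'
python3 -m creep '[{"wx":0,"wy":0,"wz":0,"tx":0,"ty":0,"tz":0,"gripper":-0.2},{"wx":0,"wy":0,"wz":0,"tx":0,"ty":0,"tz":0,"gripper":-0.2}]'
python3 -c "from h import *;rel([.489,-.158,.101])"
```

```text
time_s: 21.53
tool_pos: [0.4902, -0.1489, 0.233]
tool_rot: [-179.9, -0.1, 3.3]
force: [0.5, 1.1, 0.8]
grip_width: 0.0346
grasp_force: 0.0
time_s: 21.95
tool_pos: [0.4865, -0.1591, 0.1636]
tool_rot: [-179.9, 0.3, 2.5]
force: [0.0, -0.1, -0.5]
grip_width: 0.0347
grasp_force: 0.0
time_s: 22.12
tool_pos: [0.4897, -0.1595, 0.1683]
tool_rot: [180.0, -0.1, 2.5]
force: [0.5, 0.3, 0.1]
grip_width: 0.035
grasp_force: 0.0
tool [ 0.4897 -0.1595  0.1683] [ 1.8e+02 -1.0e-01  2.5e+00] t 22.1167
shift mm [-0.8 -1.6 67.3]
```

```bash
python3 -m creep '[{"wx":0,"wy":0,"wz":0,"tx":0,"ty":-1,"tz":20,"gripper":-0.2},{"wx":0,"wy":0,"wz":0,"tx":0,"ty":-1,"tz":40,"gripper":-0.2},{"wx":0,"wy":0,"wz":0,"tx":0,"ty":-1,"tz":58,"gripper":-0.2},{"wx":0,"wy":0,"wz":0,"tx":0,"ty":-1,"tz":66,"gripper":-0.2},{"wx":0,"wy":0,"wz":0,"tx":0,"ty":-1,"tz":66,"gripper":-0.2}]'
python3 -m creep '[{"wx":0,"wy":0,"wz":0,"tx":0,"ty":0,"tz":0,"gripper":-0.9},{"wx":0,"wy":0,"wz":0,"tx":0,"ty":0,"tz":0,"gripper":-0.9},{"wx":0,"wy":0,"wz":0,"tx":0,"ty":0,"tz":0,"gripper":-0.9},{"wx":0,"wy":0,"wz":0,"tx":0,"ty":0,"tz":0,"gripper":-0.9},{"wx":0,"wy":0,"wz":0,"tx":0,"ty":0,"tz":0,"gripper":-0.9}]' 40
python3 -c "from h import *;rel([.489,-.158,.101])"
```

```text
time_s: 22.53
tool_pos: [0.4884, -0.1579, 0.1004]
tool_rot: [-180.0, 0.1, 2.6]
force: [-0.6, -0.4, 0.3]
grip_width: 0.035
grasp_force: 0.0
time_s: 22.95
tool_pos: [0.4897, -0.1577, 0.1021]
tool_rot: [180.0, -0.1, 2.6]
force: [-0.4, 0.9, 3.2]
grip_width: 0.0138
grasp_force: 40.0
tool [ 0.4897 -0.1577  0.1021] [ 1.8e+02 -1.0e-01  2.6e+00] t 22.95
shift mm [-0.7  0.2  1.1]
```

```bash
python3 -m creep '[{"wx":0,"wy":0,"wz":0,"tx":-5,"ty":0,"tz":0,"gripper":-0.9},{"wx":0,"wy":0,"wz":0,"tx":-12,"ty":0,"tz":0,"gripper":-0.9},{"wx":0,"wy":0,"wz":0,"tx":-20,"ty":0,"tz":0,"gripper":-0.9},{"wx":0,"wy":0,"wz":0,"tx":-28,"ty":0,"tz":0,"gripper":-0.9},{"wx":0,"wy":0,"wz":0,"tx":-34,"ty":0,"tz":0,"gripper":-0.9}]'
python3 -m creep '[{"wx":0,"wy":0,"wz":0,"tx":-6,"ty":0,"tz":0,"gripper":-0.9},{"wx":0,"wy":0,"wz":0,"tx":-12,"ty":0,"tz":0,"gripper":-0.9},{"wx":0,"wy":0,"wz":0,"tx":-18,"ty":0,"tz":0,"gripper":-0.9},{"wx":0,"wy":0,"wz":0,"tx":-22,"ty":0,"tz":0,"gripper":-0.9},{"wx":0,"wy":0,"wz":0,"tx":-22,"ty":0,"tz":0,"gripper":-0.9}]'
python3 look.py s1; python3 -c "from h import *;rel([.477,-.405,.101])"
```

```text
time_s: 23.37
tool_pos: [0.4542, -0.1596, 0.1012]
tool_rot: [180.0, -0.0, 2.6]
force: [1.1, -0.8, 2.1]
grip_width: 0.0135
grasp_force: 40.0
time_s: 23.78
tool_pos: [0.4312, -0.1605, 0.1005]
tool_rot: [-180.0, 0.1, 2.5]
force: [-0.4, -0.1, -1.6]
grip_width: 0.0136
grasp_force: 40.0
blocks tray
mat blocks
 n 435 c [504.  386.7] size [68.  42.3] longaxis yaw 2.9 z [42.8 47.6 51.9] med [503.4 385.4]
 n 425 c [504.6 310.6] size [65.8 41.8] longaxis yaw 0.8 z [43.7 47.8 51.8] med [503.8 310.2]
caps
 n 427 c [563.4 140.7] size [56.2 48.1] longaxis yaw -9.2 z [132.1 166.  170.8] med [561.7 141.4]
 n 271 c [ 568.4 -153.9] size [43.7 42.1] longaxis yaw 0.3 z [163.9 168.4 172. ] med [ 568.2 -153.2]
 n 30 c [ 513.  -137.4] size [25.2  7.5] longaxis yaw 0.9 z [121.7 136.8 140.9] med [ 513.  -135.8]
tool [ 0.432  -0.1605  0.1007] [1.8e+02 1.0e-01 2.5e+00] t 23.8333
shift mm [ 34.1 246.3  -0.3]
```

View pics/s1.png

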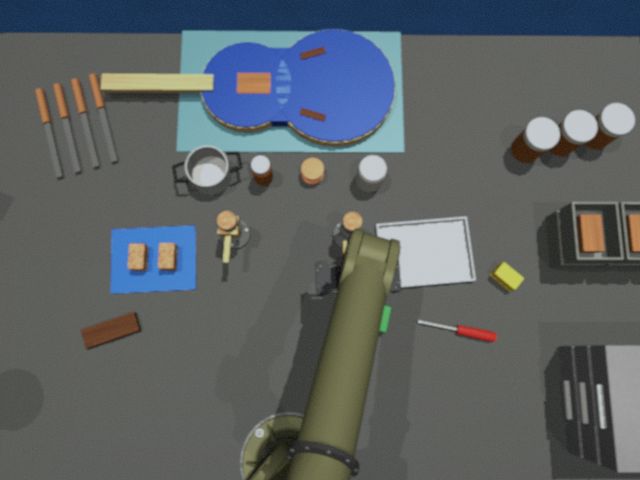

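The picture shows fork A clear of its tube, still in the gripper near (335,275). Both blocks are on the mat at (137,257) and (166,257), and the tray is empty with a yaw of about 3.5°. I'll carry the fork to the tray's far half.

```bash
python3 -m creep '[{"wx":0,"wy":0,"wz":0,"tx":0,"ty":0,"tz":-25,"gripper":-0.9},{"wx":0,"wy":0,"wz":0,"tx":0,"ty":20,"tz":-50,"gripper":-0.9},{"wx":0,"wy":0,"wz":0,"tx":5,"ty":55,"tz":-60,"gripper":-0.9},{"wx":0,"wy":0,"wz":-1,"tx":15,"ty":90,"tz":-60,"gripper":-0.9},{"wx":0,"wy":0,"wz":-1,"tx":20,"ty":130,"tz":-60,"gripper":-0.9}]'
python3 -m creep '[{"wx":0,"wy":0,"wz":0,"tx":5,"ty":35,"tz":0,"gripper":-0.9},{"wx":0,"wy":0,"wz":0,"tx":12,"ty":70,"tz":0,"gripper":-0.9},{"wx":0,"wy":0,"wz":0,"tx":14,"ty":105,"tz":0,"gripper":-0.9},{"wx":0,"wy":0,"wz":0,"tx":14,"ty":121,"tz":0,"gripper":-0.9},{"wx":0,"wy":0,"wz":0,"tx":14,"ty":121,"tz":0,"gripper":-0.9}]'
python3 -m creep '[{"wx":0,"wy":0,"wz":0,"tx":0,"ty":0,"tz":30,"gripper":-0.9},{"wx":0,"wy":0,"wz":0,"tx":0,"ty":0,"tz":65,"gripper":-0.9},{"wx":0,"wy":0,"wz":0,"tx":0,"ty":0,"tz":95,"gripper":-0.9},{"wx":0,"wy":0,"wz":0,"tx":0,"ty":0,"tz":105,"gripper":-0.9},{"wx":0,"wy":0,"wz":0,"tx":0,"ty":0,"tz":105,"gripper":-0.9}]'
python3 -m creep '[{"wx":0,"wy":0,"wz":0,"tx":0,"ty":0,"tz":0,"gripper":-0.9},{"wx":0,"wy":0,"wz":0,"tx":0,"ty":0,"tz":0,"gripper":-0.9}]'
python3 look.py; python3 -c "
from h import *
rel([.48,-.41,.0075])
p,d=cam('top'); cv2.imwrite('pics/s2.png',cv2.resize(p[190:310,340:500,::-1],None,fx=4,fy=4,interpolation=cv2.INTER_CUBIC))"
```

```text
time_s: 24.25
tool_pos: [0.4608, -0.2899, 0.1625]
tool_rot: [179.9, -0.2, 3.8]
force: [1.0, -0.2, -1.1]
grip_width: 0.0134
grasp_force: 40.0
time_s: 24.67
tool_pos: [0.4786, -0.4147, 0.1598]
tool_rot: [179.9, 0.1, 3.2]
force: [-1.4, -0.7, -1.0]
grip_width: 0.0134
grasp_force: 40.0
time_s: 25.08
tool_pos: [0.4784, -0.4068, 0.0525]
tool_rot: [-179.7, 0.3, 3.6]
force: [-0.4, 0.2, -0.8]
grip_width: 0.0136
grasp_force: 40.0
time_s: 25.25
tool_pos: [0.4819, -0.41, 0.0585]
tool_rot: [179.9, -0.2, 3.6]
force: [0.3, -0.8, -1.0]
grip_width: 0.0138
grasp_force: 40.0
blocks tray
mat blocks
 n 438 c [504.1 386.6] size [67.3 42.6] longaxis yaw 0.6 z [43.  47.6 51.9] med [503.2 385.1]
 n 428 c [504.9 310.8] size [65.9 42.1] longaxis yaw 0.7 z [43.6 47.6 51.5] med [505.2 309.7]
caps
 n 424 c [564.8 142.7] size [53. 48.] longaxis yaw -3.0 z [133.7 166.4 170.9] med [561. 142.]
 n 281 c [ 568.2 -153.8] size [44.7 41.9] longaxis yaw -2.1 z [163.9 168.4 171.8] med [ 567.4 -153.5]
tool [ 0.482  -0.4102  0.0587] [179.8  -0.2   3.6] t 25.3
shift mm [-2.1 -0.5 51.2]
```

View pics/s2.png

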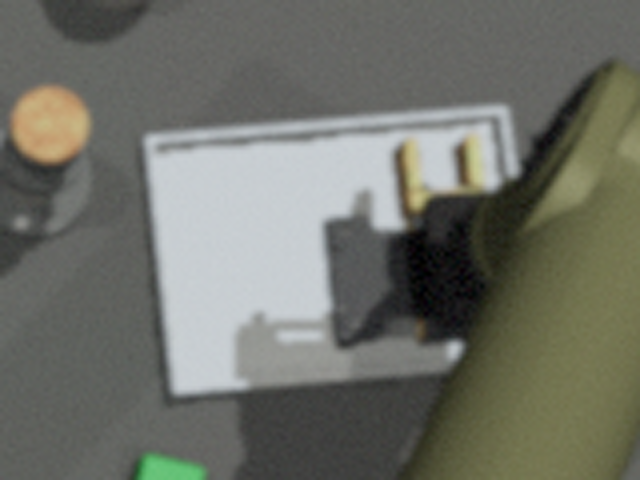

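```bash
python3 -m creep '[{"wx":0,"wy":0,"wz":0,"tx":0,"ty":0,"tz":20,"gripper":-0.9},{"wx":0,"wy":0,"wz":0,"tx":0,"ty":0,"tz":38,"gripper":-0.9},{"wx":0,"wy":0,"wz":0,"tx":0,"ty":0,"tz":46,"gripper":-0.9},{"wx":0,"wy":0,"wz":0,"tx":0,"ty":0,"tz":46,"gripper":-0.9},{"wx":0,"wy":0,"wz":0,"tx":0,"ty":0,"tz":48,"gripper":-0.9}]'
python3 -m creep '[{"wx":0,"wy":0,"wz":0,"tx":0,"ty":0,"tz":1,"gripper":-0.9},{"wx":0,"wy":0,"wz":0,"tx":0,"ty":0,"tz":1.5,"gripper":-0.9},{"wx":0,"wy":0,"wz":0,"tx":0,"ty":0,"tz":2,"gripper":-0.9}]'
```

```text
time_s: 25.77
tool_pos: [0.4809, -0.4097, 0.0092]
tool_rot: [179.9, -0.1, 3.6]
force: [-0.2, 0.2, -1.1]
grip_width: 0.0134
grasp_force: 40.0
time_s: 26.02
tool_pos: [0.4809, -0.4098, 0.0071]
tool_rot: [179.9, -0.1, 3.6]
force: [-0.5, -0.1, 1.2]
grip_width: 0.0135
grasp_force: 40.0
```

```bash
python3 -m creep '[{"wx":0,"wy":0,"wz":0,"tx":0,"ty":0,"tz":0,"gripper":-0.2},{"wx":0,"wy":0,"wz":0,"tx":0,"ty":0,"tz":0,"gripper":-0.2},{"wx":0,"wy":0,"wz":0,"tx":0,"ty":0,"tz":0,"gripper":-0.2},{"wx":0,"wy":0,"wz":0,"tx":0,"ty":0,"tz":-20,"gripper":-0.2},{"wx":0,"wy":0,"wz":0,"tx":0,"ty":0,"tz":-50,"gripper":-0.2}]'
python3 -m creep '[{"wx":0,"wy":0,"wz":0,"tx":0,"ty":0,"tz":-40,"gripper":-0.2},{"wx":0,"wy":0,"wz":0,"tx":0,"ty":0,"tz":-80,"gripper":-0.2},{"wx":0,"wy":0,"wz":0,"tx":0,"ty":0,"tz":-120,"gripper":-1},{"wx":0,"wy":0,"wz":3.6,"tx":0,"ty":0,"tz":-140,"gripper":-1},{"wx":0,"wy":0,"wz":3.6,"tx":0,"ty":0,"tz":-140,"gripper":-1}]'
python3 -m creep '[{"wx":0,"wy":0,"wz":0,"tx":12,"ty":-35,"tz":0,"gripper":-1},{"wx":0,"wy":0,"wz":0,"tx":24,"ty":-70,"tz":0,"gripper":-1},{"wx":0,"wy":0,"wz":0,"tx":36,"ty":-105,"tz":0,"gripper":-1},{"wx":0,"wy":0,"wz":0,"tx":48,"ty":-140,"tz":0,"gripper":-1},{"wx":0,"wy":0,"wz":0,"tx":60,"ty":-175,"tz":0,"gripper":-1}]'
python3 -m creep '[{"wx":0,"wy":0,"wz":0,"tx":14,"ty":-35,"tz":0,"gripper":-1},{"wx":0,"wy":0,"wz":0,"tx":28,"ty":-70,"tz":0,"gripper":-1},{"wx":0,"wy":0,"wz":0,"tx":28,"ty":-80,"tz":0,"gripper":-1},{"wx":0,"wy":0,"wz":0,"tx":28,"ty":-80,"tz":0,"gripper":-1},{"wx":0,"wy":0,"wz":0,"tx":28,"ty":-80,"tz":15,"gripper":-1}]'
python3 -c "
from h import *
rel([.5685,-.1545,.168])
p,d=cam('top'); W=world('top',d); x,y,z=np.moveaxis(W,-1,0)
t=(x>.38)&(x<.65)&(y>-.5)&(y<-.235)
print('forks in tray');rects(W,t&(z>.026)&(z<.06))
cv2.imwrite('pics/s3.png',cv2.resize(p[190:310,340:500,::-1],None,fx=4,fy=4,interpolation=cv2.INTER_CUBIC))"
```

```text
time_s: 26.43
tool_pos: [0.478, -0.4074, 0.0533]
tool_rot: [-179.7, 0.3, 3.6]
force: [0.5, -0.6, -0.6]
grip_width: 0.0333
grasp_force: 0.0
time_s: 26.85
tool_pos: [0.4832, -0.4113, 0.2033]
tool_rot: [179.6, -0.5, -0.2]
force: [0.7, -0.6, -0.1]
grip_width: 0.0218
grasp_force: 0.0
time_s: 27.27
tool_pos: [0.5403, -0.2324, 0.1954]
tool_rot: [-180.0, 0.0, -0.0]
force: [1.4, -1.0, -0.5]
grip_width: 0.0008
grasp_force: 0.0
time_s: 27.68
tool_pos: [0.5701, -0.1543, 0.1833]
tool_rot: [179.9, -0.3, 0.1]
force: [1.3, 0.1, 1.0]
grip_width: 0.0002
grasp_force: 0.0
tool [ 0.5701 -0.1543  0.1833] [ 1.799e+02 -3.000e-01  1.000e-01] t 27.6833
shift mm [-1.7  0.1 15.3]
forks in tray
 n 395 c [ 521.5 -407.4] size [113.6  49.8] longaxis yaw 2.1 z [28.8 38.2 47.8] med [ 534.  -408.9]
```

View pics/s3.png

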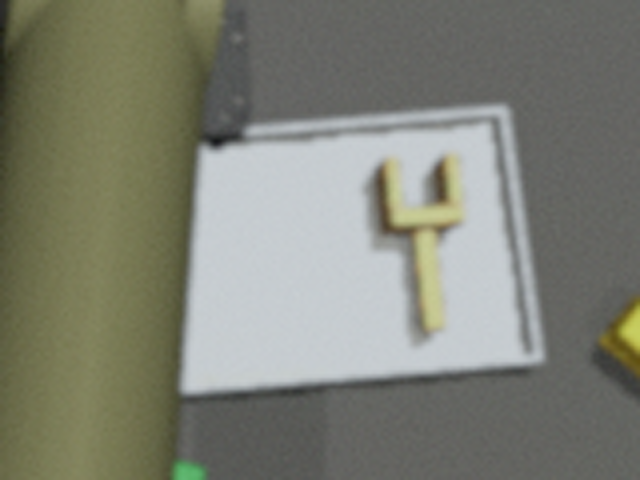

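Fork A lies flat in the tray, at crop (425,240). Next I press the middle tube of post A.

```bash
python3 -m creep '[{"wx":0,"wy":0,"wz":0,"tx":0,"ty":0,"tz":8,"gripper":-1},{"wx":0,"wy":0,"wz":0,"tx":0,"ty":0,"tz":13,"gripper":-1},{"wx":0,"wy":0,"wz":0,"tx":0,"ty":0,"tz":18,"gripper":-1},{"wx":0,"wy":0,"wz":0,"tx":0,"ty":0,"tz":23,"gripper":-1},{"wx":0,"wy":0,"wz":0,"tx":0,"ty":0,"tz":28,"gripper":-1}]'
python3 -m creep '[{"wx":0,"wy":0,"wz":0,"tx":0,"ty":0,"tz":5,"gripper":-1},{"wx":0,"wy":0,"wz":0,"tx":0,"ty":0,"tz":10,"gripper":-1},{"wx":0,"wy":0,"wz":0,"tx":0,"ty":0,"tz":15,"gripper":-1},{"wx":0,"wy":0,"wz":0,"tx":0,"ty":0,"tz":19,"gripper":-1},{"wx":0,"wy":0,"wz":0,"tx":0,"ty":0,"tz":22,"gripper":-1}]'
```

```text
time_s: 28.15
tool_pos: [0.5681, -0.1557, 0.1531]
tool_rot: [179.9, 0.0, -0.1]
force: [-1.5, -1.8, 3.7]
grip_width: 0.0005
grasp_force: 1.8
time_s: 28.57
tool_pos: [0.5688, -0.1544, 0.1306]
tool_rot: [180.0, -0.0, -0.0]
force: [-0.7, -2.4, 2.5]
grip_width: 0.0001
grasp_force: 1.5
```

```bash
python3 -m creep '[{"wx":0,"wy":0,"wz":0,"tx":0,"ty":0,"tz":2,"gripper":-1},{"wx":0,"wy":0,"wz":0,"tx":0,"ty":0,"tz":4,"gripper":-1},{"wx":0,"wy":0,"wz":0,"tx":0,"ty":0,"tz":6,"gripper":-1},{"wx":0,"wy":0,"wz":0,"tx":0,"ty":0,"tz":7,"gripper":-1},{"wx":0,"wy":0,"wz":0,"tx":0,"ty":0,"tz":7,"gripper":-1}]'
```

```text
time_s: 28.98
tool_pos: [0.569, -0.1542, 0.1281]
tool_rot: [179.9, -0.1, -0.0]
force: [-9.5, -1.6, 22.4]
grip_width: 0.0003
grasp_force: 11.3
```

```bash
python3 -m creep '[{"wx":0,"wy":0,"wz":0,"tx":0,"ty":0,"tz":-8,"gripper":-1},{"wx":0,"wy":0,"wz":0,"tx":0,"ty":0,"tz":-45,"gripper":-0.2},{"wx":0,"wy":0,"wz":0,"tx":0,"ty":0,"tz":-85,"gripper":-0.2},{"wx":0,"wy":0,"wz":0,"tx":-20,"ty":-10,"tz":-110,"gripper":-0.2},{"wx":0,"wy":0,"wz":0,"tx":-45,"ty":-40,"tz":-110,"gripper":-0.2}]'
python3 -m creep '[{"wx":0,"wy":0,"wz":0,"tx":-10,"ty":-35,"tz":0,"gripper":-0.2},{"wx":0,"wy":0,"wz":0,"tx":-20,"ty":-70,"tz":0,"gripper":-0.2},{"wx":0,"wy":0,"wz":0,"tx":-30,"ty":-105,"tz":0,"gripper":-0.2},{"wx":0,"wy":0,"wz":0,"tx":-34,"ty":-145,"tz":0,"gripper":-0.2},{"wx":0,"wy":0,"wz":0,"tx":-34,"ty":-180,"tz":0,"gripper":-0.2}]'
python3 -m creep '[{"wx":0,"wy":0,"wz":2,"tx":0,"ty":-35,"tz":0,"gripper":-0.2},{"wx":0,"wy":0,"wz":3.7,"tx":0,"ty":-65,"tz":0,"gripper":-0.2},{"wx":0,"wy":0,"wz":3.7,"tx":0,"ty":-80.5,"tz":0,"gripper":-0.2},{"wx":0,"wy":0,"wz":3.7,"tx":0,"ty":-80.5,"tz":20,"gripper":-0.2},{"wx":0,"wy":0,"wz":3.7,"tx":0,"ty":-80.5,"tz":50,"gripper":-0.2}]'
python3 -m creep '[{"wx":0,"wy":0,"wz":0,"tx":0,"ty":0,"tz":10,"gripper":-0.2},{"wx":0,"wy":0,"wz":0,"tx":0,"ty":0,"tz":10,"gripper":-0.2},{"wx":0,"wy":0,"wz":0,"tx":0,"ty":0,"tz":10,"gripper":-0.2},{"wx":0,"wy":0,"wz":0,"tx":0,"ty":0,"tz":10,"gripper":-0.2}]'
python3 -c "from h import *;rel([.4905,.1464,.101])"; python3 look.py
```

```text
time_s: 29.4
tool_pos: [0.527, -0.1173, 0.2392]
tool_rot: [179.9, -0.6, -0.3]
force: [0.3, 1.0, 1.0]
grip_width: 0.0192
grasp_force: 0.0
time_s: 29.82
tool_pos: [0.4878, 0.0694, 0.2337]
tool_rot: [-180.0, 0.0, 0.1]
force: [1.0, 0.4, 0.3]
grip_width: 0.0345
grasp_force: 0.0
time_s: 30.23
tool_pos: [0.4907, 0.1502, 0.1857]
tool_rot: [-179.8, -0.3, -3.5]
force: [-0.7, -1.5, -0.9]
grip_width: 0.035
grasp_force: 0.0
time_s: 30.57
tool_pos: [0.4903, 0.1466, 0.1752]
tool_rot: [-180.0, -0.1, -3.7]
force: [-0.4, 0.5, -0.2]
grip_width: 0.035
grasp_force: 0.0
tool [0.4903 0.1466 0.1752] [-1.8e+02 -1.0e-01 -3.7e+00] t 30.5667
shift mm [ 0.1  0.3 74.2]
blocks tray
 n 179 c [ 554.1 -405.9] size [49.2 46.1] longaxis yaw -85.4 z [41.9 45.7 49.1] med [ 544.4 -407.2]
mat blocks
 n 430 c [504.2 386.3] size [67.1 42.4] longaxis yaw 0.6 z [43.3 47.7 51.9] med [503.5 386. ]
 n 351 c [504.3 310.9] size [66.6 41.4] longaxis yaw -0.3 z [43.9 47.8 52. ] med [499.5 313.8]
caps
 n 181 c [571.9 135.7] size [44.1 26.3] longaxis yaw 17.0 z [164.2 167.8 171.2] med [572.1 137. ]
 n 266 c [ 567.9 -153.4] size [44.4 40.9] longaxis yaw -0.5 z [123.3 128.4 132. ] med [ 566.9 -153.9]
```

Post A now stands at 128 mm, so it is fully home. Next I grasp fork B.

```bash
python3 -m creep '[{"wx":0,"wy":0,"wz":0,"tx":0,"ty":0,"tz":25,"gripper":-0.2},{"wx":0,"wy":0,"wz":0,"tx":0,"ty":0,"tz":50,"gripper":-0.2},{"wx":0,"wy":0,"wz":0,"tx":0,"ty":0,"tz":65,"gripper":-0.2},{"wx":0,"wy":0,"wz":0,"tx":0,"ty":0,"tz":73,"gripper":-0.2},{"wx":0,"wy":0,"wz":0,"tx":0,"ty":0,"tz":73,"gripper":-0.2}]'
python3 -m creep '[{"wx":0,"wy":0,"wz":0,"tx":0,"ty":0,"tz":0,"gripper":-0.9},{"wx":0,"wy":0,"wz":0,"tx":0,"ty":0,"tz":0,"gripper":-0.9},{"wx":0,"wy":0,"wz":0,"tx":0,"ty":0,"tz":0,"gripper":-0.9},{"wx":0,"wy":0,"wz":0,"tx":0,"ty":0,"tz":0,"gripper":-0.9},{"wx":0,"wy":0,"wz":0,"tx":0,"ty":0,"tz":0,"gripper":-0.9}]' 40
python3 -m creep '[{"wx":0,"wy":0,"wz":0,"tx":-5,"ty":0,"tz":0,"gripper":-0.9},{"wx":0,"wy":0,"wz":0,"tx":-12,"ty":0,"tz":0,"gripper":-0.9},{"wx":0,"wy":0,"wz":0,"tx":-20,"ty":0,"tz":0,"gripper":-0.9},{"wx":0,"wy":0,"wz":0,"tx":-28,"ty":0,"tz":0,"gripper":-0.9},{"wx":0,"wy":0,"wz":0,"tx":-34,"ty":0,"tz":0,"gripper":-0.9}]'
python3 -m creep '[{"wx":0,"wy":0,"wz":0,"tx":-6,"ty":0,"tz":0,"gripper":-0.9},{"wx":0,"wy":0,"wz":0,"tx":-12,"ty":0,"tz":0,"gripper":-0.9},{"wx":0,"wy":0,"wz":0,"tx":-18,"ty":0,"tz":0,"gripper":-0.9},{"wx":0,"wy":0,"wz":0,"tx":-22,"ty":0,"tz":0,"gripper":-0.9},{"wx":0,"wy":0,"wz":0,"tx":-22,"ty":0,"tz":0,"gripper":-0.9}]'
python3 look.py
```

```text
time_s: 31.03
tool_pos: [0.4891, 0.146, 0.1003]
tool_rot: [180.0, 0.1, -3.8]
force: [-0.3, 0.2, -0.9]
grip_width: 0.0347
grasp_force: 0.0
time_s: 31.45
tool_pos: [0.4904, 0.1474, 0.1022]
tool_rot: [-179.9, -0.1, -3.7]
force: [0.3, 2.1, 3.1]
grip_width: 0.0137
grasp_force: 39.9
time_s: 31.87
tool_pos: [0.4555, 0.1483, 0.1014]
tool_rot: [180.0, -0.1, -3.8]
force: [1.4, 0.2, 1.0]
grip_width: 0.0136
grasp_force: 39.8
time_s: 32.28
tool_pos: [0.4319, 0.1498, 0.1004]
tool_rot: [179.9, 0.1, -3.7]
force: [-0.2, 0.2, -0.8]
grip_width: 0.0136
grasp_force: 39.8
blocks tray
 n 188 c [ 554.5 -406. ] size [48.7 46.8] longaxis yaw -87.4 z [41.7 45.7 49.3] med [ 545. -407.]
mat blocks
 n 432 c [504.  387.5] size [66.9 42.9] longaxis yaw 0.1 z [43.  47.4 51.8] med [503.2 385.1]
 n 199 c [504.7 318.9] size [66.3 28.3] longaxis yaw 4.1 z [43.9 48.  51.5] med [495.8 320.9]
caps
 n 279 c [570.1 142.7] size [45.7 41.6] longaxis yaw -1.6 z [164.2 168.1 170.9] med [569.5 143.1]
 n 269 c [ 568.5 -153.4] size [45.1 40.7] longaxis yaw -1.4 z [122.5 128.3 132.4] med [ 567.3 -153.9]
```

```bash
python3 -m creep '[{"wx":0,"wy":0,"wz":0,"tx":0,"ty":0,"tz":-25,"gripper":-0.9},{"wx":0,"wy":0,"wz":0,"tx":0,"ty":0,"tz":-60,"gripper":-0.9},{"wx":0,"wy":0,"wz":-2,"tx":0,"ty":0,"tz":-95,"gripper":-0.9},{"wx":0,"wy":0,"wz":-3.7,"tx":0,"ty":0,"tz":-110,"gripper":-0.9},{"wx":0,"wy":0,"wz":-3.7,"tx":0,"ty":0,"tz":-110,"gripper":-0.9}]'
python3 -m creep '[{"wx":0,"wy":0,"wz":0,"tx":8,"ty":30,"tz":0,"gripper":-0.9},{"wx":0,"wy":0,"wz":0,"tx":20,"ty":65,"tz":0,"gripper":-0.9},{"wx":0,"wy":0,"wz":0,"tx":32,"ty":102,"tz":0,"gripper":-0.9},{"wx":0,"wy":0,"wz":0,"tx":40,"ty":140,"tz":0,"gripper":-0.9},{"wx":0,"wy":0,"wz":0,"tx":46,"ty":180,"tz":0,"gripper":-0.9}]'
python3 -m creep '[{"wx":0,"wy":0,"wz":0,"tx":0,"ty":40,"tz":0,"gripper":-0.9},{"wx":0,"wy":0,"wz":0,"tx":0,"ty":80,"tz":0,"gripper":-0.9},{"wx":0,"wy":0,"wz":0,"tx":0,"ty":120,"tz":0,"gripper":-0.9},{"wx":0,"wy":0,"wz":0,"tx":0,"ty":160,"tz":0,"gripper":-0.9},{"wx":0,"wy":0,"wz":0,"tx":0,"ty":200,"tz":0,"gripper":-0.9}]'
python3 -m creep '[{"wx":0,"wy":0,"wz":-1.5,"tx":0,"ty":35,"tz":0,"gripper":-0.9},{"wx":0,"wy":0,"wz":-3,"tx":0,"ty":65,"tz":0,"gripper":-0.9},{"wx":0,"wy":0,"wz":-3,"tx":0,"ty":82,"tz":0,"gripper":-0.9},{"wx":0,"wy":0,"wz":-3,"tx":0,"ty":82,"tz":0,"gripper":-0.9},{"wx":0,"wy":0,"wz":-3,"tx":0,"ty":82,"tz":0,"gripper":-0.9}]'
python3 -m creep '[{"wx":0,"wy":0,"wz":0,"tx":0,"ty":0,"tz":35,"gripper":-0.9},{"wx":0,"wy":0,"wz":0,"tx":0,"ty":0,"tz":75,"gripper":-0.9},{"wx":0,"wy":0,"wz":0,"tx":0,"ty":0,"tz":115,"gripper":-0.9},{"wx":0,"wy":0,"wz":0,"tx":0,"ty":0,"tz":150,"gripper":-0.9},{"wx":0,"wy":0,"wz":0,"tx":0,"ty":0,"tz":150,"gripper":-0.9}]'
python3 -m creep '[{"wx":0,"wy":0,"wz":0,"tx":0,"ty":0,"tz":0,"gripper":-0.9},{"wx":0,"wy":0,"wz":0,"tx":0,"ty":0,"tz":0,"gripper":-0.9}]'
python3 -c "
from h import *
rel([.478,-.312,.0075])
p,d=cam('top'); cv2.imwrite('pics/s4.png',cv2.resize(p[190:310,340:500,::-1],None,fx=4,fy=4,interpolation=cv2.INTER_CUBIC))"
```

```text
time_s: 32.75
tool_pos: [0.4364, 0.1508, 0.2152]
tool_rot: [-179.9, -0.4, 0.0]
force: [-0.2, -0.0, -1.5]
grip_width: 0.0137
grasp_force: 39.8
time_s: 33.17
tool_pos: [0.4794, -0.0315, 0.2097]
tool_rot: [-180.0, 0.1, 0.0]
force: [2.4, -0.2, -1.4]
grip_width: 0.0134
grasp_force: 39.8
time_s: 33.58
tool_pos: [0.4785, -0.2319, 0.2094]
tool_rot: [-180.0, 0.1, -0.1]
force: [1.1, -0.4, -1.2]
grip_width: 0.0135
grasp_force: 39.8
time_s: 34.0
tool_pos: [0.479, -0.3119, 0.2096]
tool_rot: [-179.9, 0.1, 2.8]
force: [0.5, 0.9, -1.0]
grip_width: 0.0136
grasp_force: 39.8
time_s: 34.42
tool_pos: [0.4747, -0.3061, 0.0534]
tool_rot: [-179.4, 0.7, 3.1]
force: [-1.5, 0.5, -1.8]
grip_width: 0.0137
grasp_force: 39.8
time_s: 34.58
tool_pos: [0.4813, -0.3115, 0.0632]
tool_rot: [179.9, -0.2, 3.1]
force: [0.8, -0.1, -0.9]
grip_width: 0.0137
grasp_force: 39.8
tool [ 0.4813 -0.3115  0.0632] [179.9  -0.2   3.1] t 34.5833
shift mm [-3.5  0.2 55.7]
```

View pics/s4.png

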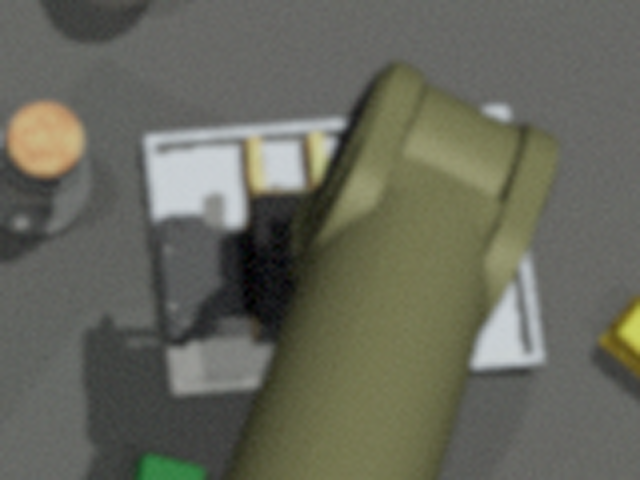

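Fork B hangs over the free half of the tray, prongs at crop (255,165) and (317,165), well clear of fork A and the rim. I'll lower it and let go.

```bash
python3 -m creep '[{"wx":0,"wy":0,"wz":0,"tx":0,"ty":0,"tz":20,"gripper":-0.9},{"wx":0,"wy":0,"wz":0,"tx":0,"ty":0,"tz":38,"gripper":-0.9},{"wx":0,"wy":0,"wz":0,"tx":0,"ty":0,"tz":47,"gripper":-0.9},{"wx":0,"wy":0,"wz":0,"tx":0,"ty":0,"tz":50,"gripper":-0.9},{"wx":0,"wy":0,"wz":0,"tx":0,"ty":0,"tz":51,"gripper":-0.9}]'
python3 -m creep '[{"wx":0,"wy":0,"wz":0,"tx":0,"ty":0,"tz":1,"gripper":-0.9},{"wx":0,"wy":0,"wz":0,"tx":0,"ty":0,"tz":1.5,"gripper":-0.9},{"wx":0,"wy":0,"wz":0,"tx":0,"ty":0,"tz":2,"gripper":-0.9},{"wx":0,"wy":0,"wz":0,"tx":0,"ty":0,"tz":2,"gripper":-0.9}]'
```

```text
time_s: 35.05
tool_pos: [0.4802, -0.3124, 0.0111]
tool_rot: [179.9, -0.1, 3.0]
force: [-0.2, -0.0, -0.8]
grip_width: 0.0135
grasp_force: 39.8
time_s: 35.38
tool_pos: [0.4798, -0.3124, 0.0087]
tool_rot: [180.0, -0.0, 3.0]
force: [-0.4, -0.4, -1.2]
grip_width: 0.0136
grasp_force: 39.8
```

```bash
python3 -m creep '[{"wx":0,"wy":0,"wz":0,"tx":0,"ty":0,"tz":2,"gripper":-0.9},{"wx":0,"wy":0,"wz":0,"tx":0,"ty":0,"tz":2,"gripper":-0.2},{"wx":0,"wy":0,"wz":0,"tx":0,"ty":0,"tz":2,"gripper":-0.2},{"wx":0,"wy":0,"wz":0,"tx":0,"ty":0,"tz":2,"gripper":-0.2},{"wx":0,"wy":0,"wz":0,"tx":0,"ty":0,"tz":-20,"gripper":-0.2}]'
python3 -m creep '[{"wx":0,"wy":0,"wz":0,"tx":0,"ty":0,"tz":-40,"gripper":-0.2},{"wx":0,"wy":0,"wz":0,"tx":0,"ty":0,"tz":-80,"gripper":-0.2},{"wx":0,"wy":0,"wz":0,"tx":0,"ty":0,"tz":-120,"gripper":-1},{"wx":0,"wy":0,"wz":3,"tx":0,"ty":0,"tz":-160,"gripper":-1},{"wx":0,"wy":0,"wz":3,"tx":0,"ty":0,"tz":-180,"gripper":-1}]'
python3 -m creep '[{"wx":0,"wy":0,"wz":0,"tx":8,"ty":-38,"tz":0,"gripper":-1},{"wx":0,"wy":0,"wz":0,"tx":16,"ty":-76,"tz":0,"gripper":-1},{"wx":0,"wy":0,"wz":0,"tx":24,"ty":-114,"tz":0,"gripper":-1},{"wx":0,"wy":0,"wz":0,"tx":32,"ty":-152,"tz":0,"gripper":-1},{"wx":0,"wy":0,"wz":0,"tx":40,"ty":-190,"tz":0,"gripper":-1}]'
python3 -m creep '[{"wx":0,"wy":0,"wz":0,"tx":8,"ty":-38,"tz":0,"gripper":-1},{"wx":0,"wy":0,"wz":0,"tx":16,"ty":-76,"tz":0,"gripper":-1},{"wx":0,"wy":0,"wz":0,"tx":24,"ty":-114,"tz":0,"gripper":-1},{"wx":0,"wy":0,"wz":0,"tx":32,"ty":-152,"tz":0,"gripper":-1},{"wx":0,"wy":0,"wz":0,"tx":40,"ty":-190,"tz":0,"gripper":-1}]'
python3 -m creep '[{"wx":0,"wy":0,"wz":0,"tx":9,"ty":-35,"tz":0,"gripper":-1},{"wx":0,"wy":0,"wz":0,"tx":9,"ty":-65,"tz":0,"gripper":-1},{"wx":0,"wy":0,"wz":0,"tx":9,"ty":-74,"tz":0,"gripper":-1},{"wx":0,"wy":0,"wz":0,"tx":9,"ty":-74,"tz":0,"gripper":-1},{"wx":0,"wy":0,"wz":0,"tx":9,"ty":-74,"tz":0,"gripper":-1}]'
python3 -c "
from h import *
rel([.5695,.142,.168])
p,d=cam('top'); W=world('top',d); x,y,z=np.moveaxis(W,-1,0)
t=(x>.38)&(x<.65)&(y>-.5)&(y<-.235)
print('forks in tray');rects(W,t&(z>.026)&(z<.06))"
```

```text
time_s: 35.8
tool_pos: [0.4765, -0.3103, 0.0245]
tool_rot: [-179.7, 0.4, 3.0]
force: [-0.7, -0.0, 0.0]
grip_width: 0.0309
grasp_force: 0.0
time_s: 36.22
tool_pos: [0.4814, -0.3131, 0.2141]
tool_rot: [179.7, -0.4, -0.1]
force: [1.4, -1.3, 0.3]
grip_width: 0.0222
grasp_force: 0.0
time_s: 36.63
tool_pos: [0.5197, -0.1204, 0.2084]
tool_rot: [180.0, -0.0, -0.0]
force: [0.7, -0.0, -0.8]
grip_width: 0.001
grasp_force: 0.0
time_s: 37.05
tool_pos: [0.5598, 0.0697, 0.2084]
tool_rot: [180.0, -0.1, -0.0]
force: [0.7, 0.3, 0.3]
grip_width: 0.0006
grasp_force: 0.0
time_s: 37.47
tool_pos: [0.5686, 0.1411, 0.2079]
tool_rot: [179.9, 0.0, -0.0]
force: [0.3, -1.2, 0.3]
grip_width: 0.0002
grasp_force: 0.0
tool [0.5686 0.1411 0.2079] [179.9   0.   -0. ] t 37.4667
shift mm [ 0.9 -0.9 39.9]
forks in tray
 n 377 c [ 520.6 -311. ] size [112.6  48.6] longaxis yaw 4.0 z [29.4 39.  47.9] med [ 534.8 -311.9]
 n 386 c [ 521.5 -409.3] size [113.   49.7] longaxis yaw 5.6 z [29.5 39.1 48.2] med [ 535.4 -408.9]
```

Both forks are in the tray. The last press is post B's middle tube.

```bash
python3 -m creep '[{"wx":0,"wy":0,"wz":0,"tx":1,"ty":-1,"tz":15,"gripper":-1},{"wx":0,"wy":0,"wz":0,"tx":1,"ty":-1,"tz":28,"gripper":-1},{"wx":0,"wy":0,"wz":0,"tx":1,"ty":-1,"tz":36,"gripper":-1},{"wx":0,"wy":0,"wz":0,"tx":1,"ty":-1,"tz":41,"gripper":-1},{"wx":0,"wy":0,"wz":0,"tx":1,"ty":-1,"tz":46,"gripper":-1}]'
python3 -m creep '[{"wx":0,"wy":0,"wz":0,"tx":0,"ty":0,"tz":5,"gripper":-1},{"wx":0,"wy":0,"wz":0,"tx":0,"ty":0,"tz":10,"gripper":-1},{"wx":0,"wy":0,"wz":0,"tx":0,"ty":0,"tz":15,"gripper":-1},{"wx":0,"wy":0,"wz":0,"tx":0,"ty":0,"tz":20,"gripper":-1},{"wx":0,"wy":0,"wz":0,"tx":0,"ty":0,"tz":25,"gripper":-1}]'
python3 -m creep '[{"wx":0,"wy":0,"wz":0,"tx":0,"ty":0,"tz":3,"gripper":-1},{"wx":0,"wy":0,"wz":0,"tx":0,"ty":0,"tz":6,"gripper":-1},{"wx":0,"wy":0,"wz":0,"tx":0,"ty":0,"tz":8,"gripper":-1},{"wx":0,"wy":0,"wz":0,"tx":0,"ty":0,"tz":10,"gripper":-1},{"wx":0,"wy":0,"wz":0,"tx":0,"ty":0,"tz":12,"gripper":-1}]'
```

```text
time_s: 37.93
tool_pos: [0.5695, 0.141, 0.1616]
tool_rot: [179.9, 0.1, -0.1]
force: [0.0, -2.2, 3.5]
grip_width: 0.0002
grasp_force: 1.7
time_s: 38.35
tool_pos: [0.5702, 0.1426, 0.1369]
tool_rot: [180.0, -0.1, -0.0]
force: [-0.2, -1.7, 4.4]
grip_width: 0.0004
grasp_force: 1.8
time_s: 38.77
tool_pos: [0.5702, 0.1432, 0.1281]
tool_rot: [180.0, -0.1, -0.0]
force: [-7.9, -5.8, 28.9]
grip_width: 0.0006
grasp_force: 14.5
```

```bash
python3 -m creep '[{"wx":0,"wy":0,"wz":0,"tx":0,"ty":0,"tz":-10,"gripper":-1},{"wx":0,"wy":0,"wz":0,"tx":0,"ty":0,"tz":-45,"gripper":-1},{"wx":0,"wy":0,"wz":0,"tx":0,"ty":0,"tz":-85,"gripper":-1},{"wx":0,"wy":0,"wz":0,"tx":-15,"ty":30,"tz":-110,"gripper":-1},{"wx":0,"wy":0,"wz":0,"tx":-30,"ty":60,"tz":-110,"gripper":-1}]'
python3 -m creep '[{"wx":0,"wy":0,"wz":0,"tx":-15,"ty":35,"tz":0,"gripper":-1},{"wx":0,"wy":0,"wz":0,"tx":-30,"ty":70,"tz":0,"gripper":-1},{"wx":0,"wy":0,"wz":0,"tx":-45,"ty":80,"tz":0,"gripper":-1},{"wx":0,"wy":0,"wz":0,"tx":-45,"ty":80,"tz":0,"gripper":-1},{"wx":0,"wy":0,"wz":0,"tx":-45,"ty":80,"tz":0,"gripper":-1}]'
python3 look.py end
```

```text
time_s: 39.18
tool_pos: [0.542, 0.0871, 0.2407]
tool_rot: [-179.8, -0.5, 0.3]
force: [0.8, -0.4, -0.3]
grip_width: 0.0003
grasp_force: 0.0
time_s: 39.6
tool_pos: [0.4941, 0.0032, 0.2348]
tool_rot: [-180.0, -0.0, -0.1]
force: [0.3, 1.3, -0.0]
grip_width: 0.0004
grasp_force: 0.0
blocks tray
 n 183 c [ 554.  -308.9] size [48.7 46.2] longaxis yaw -85.8 z [41.7 45.2 48.5] med [ 544.2 -309.7]
 n 176 c [ 554.2 -406. ] size [49.  46.4] longaxis yaw -86.5 z [41.8 45.6 49. ] med [ 544.3 -407.2]
mat blocks
 n 430 c [504.  385.9] size [67.  43.1] longaxis yaw -1.5 z [43.3 48.  51.8] med [502.9 385.5]
 n 420 c [504.7 311.3] size [65.7 41.8] longaxis yaw -1.1 z [44.  47.7 51.6] med [504.5 309.9]
caps
 n 252 c [570.1 144.6] size [43.2 39.9] longaxis yaw 2.3 z [123.8 127.8 131.2] med [569.1 143.9]
 n 269 c [ 568.5 -153.3] size [43.8 41.1] longaxis yaw 0.8 z [123.7 127.9 131.6] med [ 567.4 -154. ]
```

View pics/end.png

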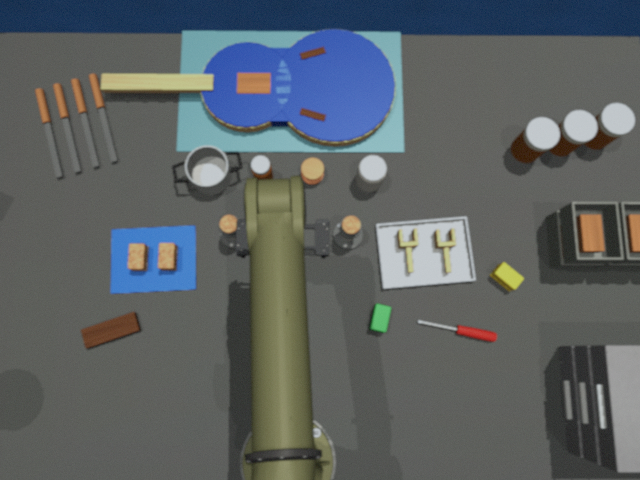

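The final picture shows both posts at 128 mm (caps at (229,224) and (350,225)), both forks flat in the tray at (409,250) and (446,250), and both blocks on the mat at (137,257) and (166,257). The bystanders have not moved, and the arm is clear.

```bash
python3 -c "
from cell import env
print(env.sign_off())"
```

```text
the job is handed in; nothing more can be done
None
```

The job is handed in, though sign-off gave no verdict: both blocks sit side by side on the mat, both forks lie flat in the tray, and both posts measure 128 mm, fully collapsed, innermost tube first, with nothing else moved.

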